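Turn an RF module's cover over with a lifter and close the module

ROBOT

A 6-joint arm with a two-finger parallel gripper is mounted at the origin on the work surface; the furniture and walls round the work are solid. World frame = base frame: x ahead of the robot, y to its left, z up, the work surface at z = 0. Lengths are in m, angles in degrees, forces in N, time in s.
With the tool pointing down it reaches from about 0.35 to 0.875 m from the base axis. Payload 4.2 kg.
Tool frame: the origin (TCP) lies at the very end of the fingers, on their centre line; the grasp point (between the pads) lies 19 mm behind it; z points along the fingers, x is the direction in which the jaws open and shut, and the axes are right-handed (so a half turn about z gives the same grasp; the last joint's range is limited). The gripper opens to 87 mm and grips with 3 to 60 N. Pads are 19 mm wide; open, the fingers measure 117 mm over their backs; the gripper's body (75 mm by 190 mm) begins 51 mm behind the grasp point.
Start: joints at [-59.84, 22.042, 0.453, 0, -68.411, -14.817], TCP at [0.165, -0.603, 0.223] pointing down, gripper open.
Joint ranges: [-179.83, 179.83], [-69.29, 118.12], [-61.27, 80.66], [-181.25, 117.63], [-171.15, -9.14], [-177.46, 177.46]. Speed limits (degrees/s): [159.86, 159.86, 180, 180, 180, 180].

INTERFACE

Orientations are given as a 3x3 rotation matrix whose columns are the frame's x, y, z axes.
In Python, from station import sense, capture, finish_job gives the robot as it stands.
- The arm moves only by the shell command python3 -m crank 'ROWS' [OPENING]. ROWS is JSON, a list of rows, each a list of 4 numbers: the shift along the tool's x, y, z in m, then the turn about the tool's z in rad. A call has 1 to 5 rows; each row shifts and turns the commanded pose from where the row before left it, along the tool's axes as they then stand; what a row does not reach is not made up. A row lasts 1/12 s, in which the tool goes at most 41.7 mm and 7.16 degrees, less where a joint would pass 70% of its speed; a pose out of reach is approached as far as the arm can. A call with a gripper value outside its range is refused whole. OPENING is the finger opening in m, from 0 to 0.087, set as the call begins (- or left out, the last holds). The fingers move at their own pace and stop on an object; the grip force is fixed at half the most. Time passes only in rows, so rows that do not move let the fingers close. It gives the time, the measured TCP pose, the force and the opening at its end, in the units of the state.
- sense(): the state, without advancing time (a new reading comes with each control period).
- capture(name): name is "scene" or "top" or "wrist"; returns a dict with "pixels" (400x640x3 uint8, red, green, blue), "depth" (400x640 float32, m along the optical axis (not along the pixel's ray), 0 where there is no reading), "fx", "fy", "cx", "cy" (pixels), "world_from_camera" (4x4, takes a point from camera to world coordinates); the wrist camera has in their place "hand_eye" (4x4, takes a point from camera to tool coordinates, whose origin is the TCP and whose axes are the tool frame's). Camera axes: x right, y down, z forward; pixel columns grow to the right and rows downward; lengths in m; the calibration is good to about 2 mm. A picture is of the moment at which its call begins: read the wrist's pose just before it.
- finish_job(): hands the job in, once; it reports no verdict.
The state is a dict: "time_s": time; "joints": joint angles; "joint_velocities": joint speeds; "effort": joint torques, N m; "tcp_pos": TCP position; "ee_rot": TCP orientation; "wrist_force": force on the tool from outside, world axes, zero at the start; "moment": the same for the moment, N m; "gripper_width": opening from 0.0 (shut) to 1.0 (fully open).
Only numpy, scipy, OpenCV 4.12 (cv2) and the standard library are available. Lean on these libraries where they do the work, as an engineer would, in place of code of your own. Each camera call takes 0.05 s, during which the arm holds its last target.

TASK

Close the open aluminium module with its cover, which lies inside up on the bench. First lay the cover, still inside up, on the narrow plain strip of the brown turning board (not on the felt), one long edge along the rib and the other hanging out over the board's edge, and let it go; then slide the blade of the blue-handled lifter under the overhanging edge and, touching the cover with nothing but the lifter, tip it over the rib on to the felt side so that it lies inside down. Lay the lifter flat on the bench again and set the cover on the module, inside down and fully home, leaving the small things around where they are.

Things in the scene. Friction and masses are not known exactly. Their poses are not given: they have to be found in the camera images.
- cover_mid (a point): Centre of the aluminium cover (loose, 0.11-0.18 kg): rim plate 110 x 64 x 5 mm with a block 84 x 40 x 8 mm centred on its inside (two grey pads on it), 13 mm thick in all. Point 6.5 mm from the outer face and from the block's face. x along the 110 mm length, y along the 64 mm width, z from outer face to inside (up at the start). It fits either way round
- cover: The same cover; origin at the centre of its outer face, axes as cover_mid. At the start the outer face lies flat on the bench and nothing can get under it
- lifter_grip (a point): Grip point in the middle of the lifter's blue handle (bar of 16 x 16 mm section, 95 mm long, flat sides facing +-x, rising backwards 30 degrees from the blade), 31 mm above the blade's mid-plane and 120 mm behind its tip. y points forward to the tip, z up when it lies flat on its blade, as at the start
- lifter_tip (a point): Middle of the front edge of the lifter's blade, half-way through its thickness; axes as lifter_grip. The rear end of the handle lies 160 to 170 mm behind this point, its lower edge 50 mm above it: with the tip 50 mm up the blade can be tilted up about 25 degrees
- lifter: The same lifter (loose, 0.09 kg): steel blade 40 mm wide, 70 mm long, 2 mm thick; origin under the rear end of the blade, 70 mm behind the tip, axes as lifter_grip
- board_rib (a point): Brown turning board (fixed): slab top 8 mm above the bench, 150 mm long (x). A rib along x, 6 mm wide, stands 4 mm above it. Point on the slab's top at the foot of the rib's -y face, half-way along. y: the way parts are tipped over; z up. The slab ends 50 mm to -y (a 64 mm part against the rib overhangs by 14 mm, 8 mm above the bench) and 95 mm to +y (felt, same level)
- housing_mouth (a point): Centre of the aluminium module's open mouth, on its rim's plane, 34 mm above the bench; z up, x along its length. Opening 88 mm (x) by 44 mm (y), 20 mm deep; outside 104 x 56 mm, so the cover's rim overhangs it 3 to 4 mm. Fixed on a dark plate 175 x 84 x 8 mm. Connectors stick out 17 mm at both x ends, 7 mm and more below the rim
- spool: Small spool, 56 mm across, 40 mm high, bystander; origin at the centre of its underside
- tape: Yellow tape roll, 82 mm across, 18 mm high, bystander; origin at the centre of its underside
- pot: Small amber pot with a white lid, 37 mm across, 28 mm high, bystander; origin at the centre of its underside
Not all that is in view belongs to the job. Leave any turquoise look-alike of the lifter alone.

How it is judged (in metres and radians):
On the way, in this order (a step that is already met when the one before it is completed fails the run):
1. the cover lies inside up on the plain strip of the board, along the rib, overhanging the edge, let go (angle between cover_mid's own z axis and vertical below 0.12 rad and z of cover_mid in the frame of board_rib between 0.003 and 0.01 m and y of cover_mid in the frame of board_rib between -0.048 and -0.027 m and x of cover_mid in the frame of board_rib between -0.04 and 0.04 m and angle between the x axis of cover_mid and the x axis of board_rib, either way round below 0.2 rad and contact force between cover and the fingers below 0.1 N), for 0.2 s.
2. the lifter tips the cover up, no finger touching it (angle between cover_mid's own z axis and vertical between 0.5 and 1.6 rad and contact force between lifter and cover above 0.1 N and contact force between cover and the arm below 0.1 N and contact force between cover and the fingers below 0.1 N), for 0.05 s.
3. the cover lies inside down on the felt side of the rib, untouched by fingers and lifter (angle between cover_mid's own z axis and vertical above 3 rad and y of cover_mid in the frame of board_rib between 0.01 and 0.1 m and linear speed of cover below 0.03 m/s and contact force between cover and the fingers below 0.1 N and contact force between lifter and cover below 0.1 N), for 0.2 s.
At the end, for the whole second after the job is handed in: The cover sits inside down on the module, its rim flat on the module's rim (within 2 mm in height, 4 mm sideways, 0.07 rad of level), and the lifter lies flat on the bench; both at rest (angle between cover_mid's own z axis and vertical above 3.07 rad and horizontal distance between cover_mid and housing_mouth below 0.004 m and z of cover_mid in the frame of housing_mouth below 0.0005 m and angle between the x axis of cover_mid and the x axis of housing_mouth, either way round below 0.1 rad and linear speed of each of cover, lifter below 0.02 m/s and height (world z) of lifter_tip below 0.006 m and angle between lifter_tip's own z axis and vertical below 0.06 rad); the robot touches nothing.
It fails at once if a bystander is moved by more than 30 mm (distance of any of spool, tape, pot from where it was at the start of the episode above 0.03 m).
It also fails if it takes over 67 s, if anything falls off the work surface, if the arm or the gripper's body presses on something with over 40 N, if the wrist force passes 120 N, or if a joint passes its speed limit or range.

## Working session

There is one attempt and no reset: what is moved stays moved. The work goes in short steps, Python scripts to look and compute and a shell command to move; the robot and the scene stay as the last step left them, time stands still between calls to the robot, and variables do not carry over. Pictures are saved under pics/ and viewed, and the job is handed in when it is done.

```bash
ls -la; mkdir -p pics; cat > h.py <<'E'
import numpy as np, cv2
from station import sense, capture, finish_job
def save(c,n,scale=1.25):
    im=cv2.cvtColor(c['pixels'],cv2.COLOR_RGB2BGR); cv2.imwrite(f'pics/{n}.png',cv2.resize(im,None,fx=scale,fy=scale,interpolation=cv2.INTER_CUBIC) if scale!=1 else im)
def pose():
    s=sense(); T=np.eye(4); T[:3,:3]=np.array(s['ee_rot']); T[:3,3]=s['tcp_pos']; return T
def cap(n):
    T=pose(); c=capture(n)
    c['W']=np.array(c['world_from_camera']) if 'world_from_camera' in c else T@np.array(c['hand_eye'])
    return c
def ray(c,uv,z):
    "pixel(s) to world at plane height z"
    uv=np.atleast_2d(np.array(uv,float)); d=np.c_[(uv[:,0]-c['cx'])/c['fx'],(uv[:,1]-c['cy'])/c['fy'],np.ones(len(uv))]@c['W'][:3,:3].T
    o=c['W'][:3,3]; return o+d*((z-o[2])/d[:,2])[:,None]
def pts(c):
    "depth -> world points HxWx3"
    v,u=np.mgrid[:400,:640]; d=c['depth']; P=np.stack([(u-c['cx'])/c['fx']*d,(v-c['cy'])/c['fy']*d,d],-1)
    return P@c['W'][:3,:3].T+c['W'][:3,3]
def proj(c,p):
    M=np.linalg.inv(c['W']); q=np.atleast_2d(p)@M[:3,:3].T+M[:3,3]
    return np.c_[q[:,0]/q[:,2]*c['fx']+c['cx'],q[:,1]/q[:,2]*c['fy']+c['cy']]
E
python3 - <<'E'
from h import *
s=sense(); print({k:np.round(v,3).tolist() for k,v in s.items()})
for n in ['top','scene','wrist']:
    c=cap(n); save(c,n+'0'); print(n,c['fx'],c['cx'],c['cy'],np.round(c['W'],3).tolist(), (c['depth']>0).mean())
E
```

```text
total 12
drwxr-xr-x  3 agent agent 4096 Dec  6 14:21 .
drwxr-xr-x 23 root  root  4096 Dec  6 14:21 ..
drwxr-xr-x  2 agent agent 4096 Dec  6 14:21 pics
{'time_s': 0.0, 'joints': [-59.838, 22.092, 0.38, -0.029, -68.412, -14.817], 'joint_velocities': [0.028, 0.029, -0.036, -0.046, -0.024, -0.06], 'effort': [-0.0, -39.067, 18.74, 4.22, 0.011, -0.0], 'tcp_pos': [0.165, -0.602, 0.221], 'ee_rot': [[-0.264, 0.964, -0.001], [0.964, 0.264, 0.002], [0.002, -0.0, -1.0]], 'wrist_force': [-0.012, 0.853, 0.158], 'moment': [-0.005, -0.001, 0.02], 'gripper_width': 1.002}
top 467.8385368004414 316.14164973079073 188.2278879166461 [[0.008, -0.991, 0.132, 0.284], [-1.0, -0.008, -0.005, -0.004], [0.006, -0.132, -0.991, 1.359], [0.0, 0.0, 0.0, 1.0]] 0.996265625
scene 413.9263711104242 325.81801859690495 202.65866134788862 [[-0.771, -0.543, 0.332, 0.06], [-0.637, 0.647, -0.419, 0.52], [0.012, -0.535, -0.845, 1.091], [0.0, 0.0, 0.0, 1.0]] 0.996046875
wrist 298.9923621977319 319.96665436859024 198.25306328483956 [[-0.265, 0.928, 0.263, 0.093], [0.964, 0.254, 0.074, -0.622], [0.002, 0.274, -0.962, 0.383], [0.0, 0.0, 0.0, 1.0]] 0.9961875
```

View pics/top0.png

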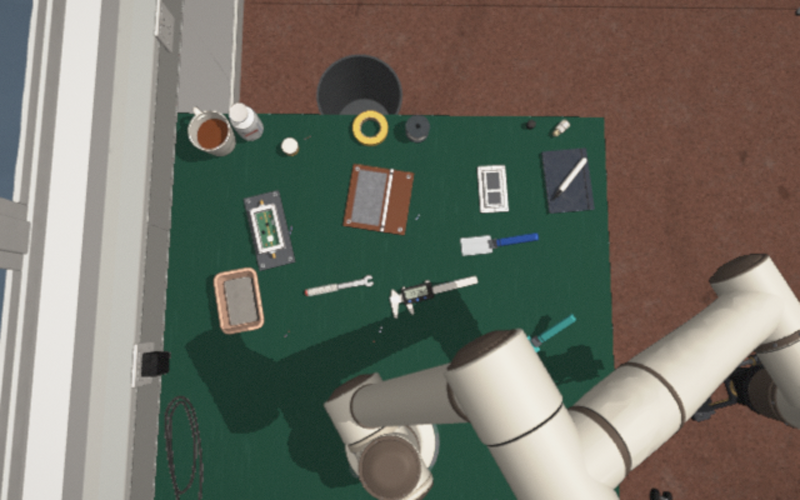

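View pics/scene0.png

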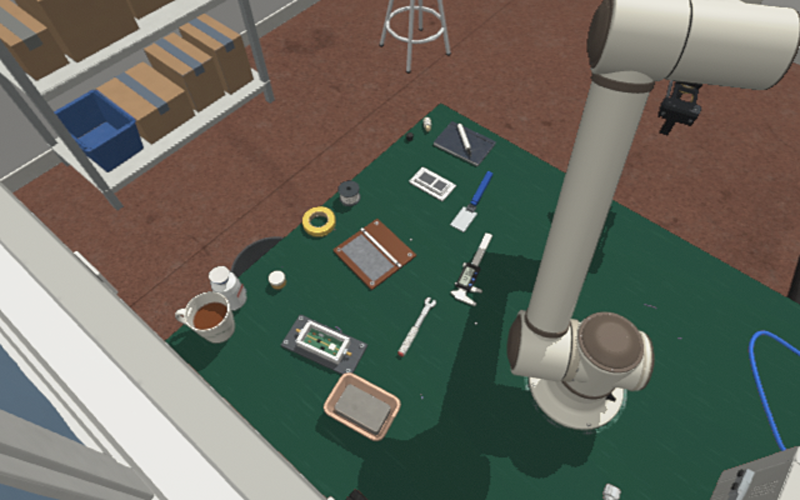

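View pics/wrist0.png

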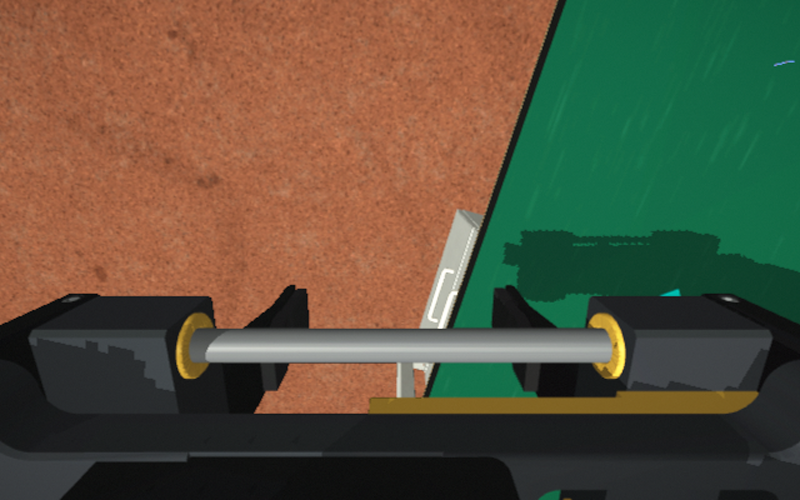

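```bash
cat > m.py <<'E'
from h import *
c=cap('top'); im=c['pixels'].astype(int); P=pts(c)
hsv=cv2.cvtColor(c['pixels'],cv2.COLOR_RGB2HSV); H,S,V=[hsv[...,i].astype(int) for i in range(3)]
def rect(mask,box,z,name,big=True):
    m=np.zeros((400,640),np.uint8); x0,y0,x1,y1=[int(b/1.25) for b in box]; m[y0:y1,x0:x1]=mask[y0:y1,x0:x1]
    cs,_=cv2.findContours(m,cv2.RETR_EXTERNAL,cv2.CHAIN_APPROX_NONE); k=max(cs,key=cv2.contourArea)
    W=ray(c,k[:,0,:],z)[:,:2]
    (cx,cy),(w,h),a=cv2.minAreaRect((W*1000).astype(np.float32)); 
    if w<h: w,h,a=h,w,a+90
    mm=np.zeros_like(m); cv2.drawContours(mm,[k],-1,1,-1)
    print(name,'c',round(cx,1),round(cy,1),'wh',round(w,1),round(h,1),'long-axis deg',round((a+90)%180-90,1),'depth z mm',np.round(np.percentile(P[...,2][mm>0],[5,50,95])*1000,1)); return k
white=((S<60)&(V>130)).astype(np.uint8)
rect(white,(470,155,520,222),.005,'cover')
rect(white,(455,230,495,260),.001,'blade')
blue=((H>105)&(H<130)&(S>120)).astype(np.uint8)
rect(blue,(480,225,550,260),.03,'handle')
brown=((((H<15)|(H>170))&(S>80)&(V>60))|(S<70)).astype(np.uint8)
rect(brown,(335,160,420,240),.008,'board')
rect(white,(375,160,400,240),.012,'rib')
grey=((S<60)&(V>60)&(V<150)).astype(np.uint8)
rect(grey,(340,160,390,240),.008,'felt')
rect(white,(240,190,300,270),.034,'module')
rect(((S<110)&(V<110)).astype(np.uint8)|white,(235,185,300,275),.008,'plate')
E
python3 m.py
python3 - <<'E'
from h import *
c=cap('top'); im=cv2.cvtColor(c['pixels'],cv2.COLOR_RGB2BGR)
cv2.imwrite('pics/t1.png',cv2.resize(im[110:230,180:450],None,fx=2.95,fy=2.95,interpolation=cv2.INTER_CUBIC))
E
```

```text
cover c 578.3 -239.6 wh 112.5 67.0 long-axis deg 3.4 depth z mm [ 0.4  8.5 17.1]
blade c 443.1 -199.4 wh 71.5 41.9 long-axis deg -83.2 depth z mm [-2.8  2.1  7.4]
handle c 453.6 -289.9 wh 96.8 15.6 long-axis deg -80.1 depth z mm [19.6 42.8 62.8]
board c 550.5 30.2 wh 156.2 150.3 long-axis deg -8.5 depth z mm [ 1.6  7.9 13.3]
rib c 549.1 25.6 wh 125.1 23.6 long-axis deg 0.7 depth z mm [ 3.3  8.  12.4]
felt c 553.3 53.0 wh 126.0 66.7 long-axis deg -8.4 depth z mm [ 3.5  8.  12.9]
module c 473.3 283.1 wh 116.3 61.1 long-axis deg 14.9 depth z mm [ 9.4 18.3 36.5]
plate c 470.0 298.0 wh 195.1 139.8 long-axis deg 6.3 depth z mm [-0.6 10.  34.7]
```

View pics/t1.png

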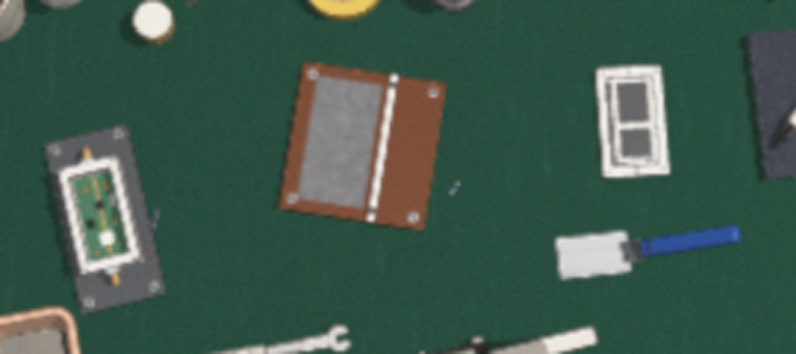

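The top view shows the module on its dark plate at left, the board with felt left of the white rib, the cover at (492,188), and the blue lifter with its tip pointing left, the board's +y. The sizes match the ones given. I'll go over the cover next.

```bash
python3 -m crank '[[0,0,0,0.104],[0,0,0,0.104],[0.0225,0.029,0,0],[0.0225,0.029,0,0],[0.0225,0.029,0,0]]'; python3 -m crank '[[0.0225,0.029,0,0],[0.0225,0.029,0,0],[0.0225,0.029,0,0],[0.0225,0.029,0,0],[0.0225,0.029,0,0]]';  python3 -m crank '[[0.0225,0.029,0,0],[0.0225,0.029,0,0],[0.0225,0.029,0,0],[0.0225,0.029,0,0],[0.0225,0.029,0,0]]'; python3 -m crank '[[0.0225,0.029,0.01,0],[0.0225,0.029,0.01,0],[0,0,0,0],[0,0,0,0]]'
python3 - <<'E'
from h import *
print(np.round(pose(),4)); c=cap('wrist'); save(c,'w1')
E
```

```text
time_s: 0.67
tcp_pos: [0.2485, -0.5293, 0.2221]
ee_rot: [[-0.058, 0.998, -0.0], [0.998, 0.058, 0.001], [0.001, -0.0, -1.0]]
wrist_force: [0.0, 0.5, -0.1]
gripper_width: 1.002
time_s: 1.08
tcp_pos: [0.3873, -0.4077, 0.2227]
ee_rot: [[-0.06, 0.998, 0.0], [0.998, 0.06, -0.0], [-0.0, 0.0, -1.0]]
wrist_force: [0.4, -0.9, -0.2]
gripper_width: 1.0
time_s: 1.5
tcp_pos: [0.5253, -0.2867, 0.2226]
ee_rot: [[-0.06, 0.998, 0.0], [0.998, 0.06, 0.0], [0.0, 0.0, -1.0]]
wrist_force: [0.3, -0.3, -0.1]
gripper_width: 1.0
time_s: 1.83
tcp_pos: [0.5802, -0.2382, 0.2011]
ee_rot: [[-0.063, 0.998, -0.003], [0.998, 0.063, 0.001], [0.001, -0.002, -1.0]]
wrist_force: [-0.2, 0.5, 0.5]
gripper_width: 1.007
[[-6.260e-02  9.980e-01 -2.500e-03  5.802e-01]
 [ 9.980e-01  6.260e-02  5.000e-04 -2.382e-01]
 [ 7.000e-04 -2.500e-03 -1.000e+00  2.011e-01]
 [ 0.000e+00  0.000e+00  0.000e+00  1.000e+00]]
```

View pics/w1.png

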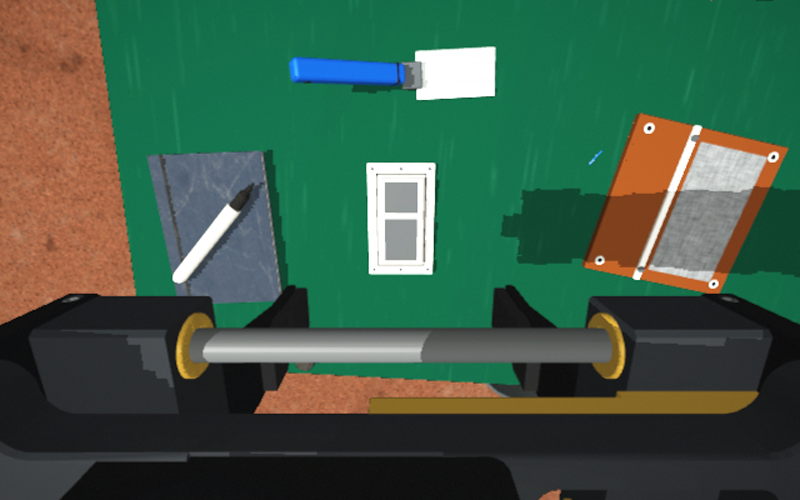

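The wrist view shows the cover at (401,218), the lifter at top centre and the whole board at right with its rib line. I'll measure them from here.

```bash
cat > m2.py <<'E'
from h import *
import sys
c=cap('wrist'); hsv=cv2.cvtColor(c['pixels'],cv2.COLOR_RGB2HSV); H,S,V=[hsv[...,i].astype(int) for i in range(3)]
white=((S<60)&(V>140)).astype(np.uint8)
def blob(mask,box,z,name):
    m=np.zeros((400,640),np.uint8); x0,y0,x1,y1=[int(b/1.25) for b in box]; m[y0:y1,x0:x1]=mask[y0:y1,x0:x1]
    cs,_=cv2.findContours(m,cv2.RETR_EXTERNAL,cv2.CHAIN_APPROX_NONE); k=max(cs,key=cv2.contourArea)
    W=ray(c,k[:,0,:],z)[:,:2]
    (cx,cy),(w,h),a=cv2.minAreaRect((W*1000).astype(np.float32))
    if w<h: w,h,a=h,w,a+90
    print(name,'c',round(cx,1),round(cy,1),'wh',round(w,1),round(h,1),'ang',round((a+90)%180-90,2))
    return k,W
E
cat > m2a.py <<'E'
from m2 import *
blob(white,(350,150,450,285),.005,'cover')
blob(white,(415,40,505,110),.001,'blade')
blue=((H>100)&(H<130)&(S>120)).astype(np.uint8)
blob(blue,(280,50,410,90),.035,'handle')
notgreen=((H<40)|(H>100)|(S<60)).astype(np.uint8)
blob(notgreen,(575,105,790,300),.008,'board')
blob(white,(630,120,706,282),.012,'rib')
blob(((S<45)&(V>60)&(V<225)).astype(np.uint8),(630,120,790,300),.008,'felt')
E
python3 m2a.py
```

```text
cover c 579.0 -237.6 wh 109.1 64.7 ang 3.55
blade c 443.9 -198.5 wh 71.8 40.4 ang -83.48
handle c 454.0 -288.5 wh 91.9 18.2 ang -88.76
board c 556.0 29.0 wh 180.1 169.4 ang 1.31
rib c 547.7 10.4 wh 149.5 8.1 ang -8.21
felt c 554.4 54.0 wh 125.2 65.2 ang -8.41
```

```bash
python3 -m crank '[[0.0007,-0.0012,0.03,0],[0,0,0.035,0],[0,0,0.035,0],[0,0,0.035,0],[0,0,0.035,0]]' 0.062;  python3 -m crank '[[0,0,0.01,0],[0,0,0,0],[0,0,0,0]]'
python3 - <<'E'
from h import *
print(np.round(pose(),4)); c=cap('wrist'); save(c,'w2')
E
```

```text
time_s: 2.35
tcp_pos: [0.5776, -0.2406, 0.0325]
ee_rot: [[-0.058, 0.998, 0.002], [0.998, 0.058, -0.001], [-0.001, 0.002, -1.0]]
wrist_force: [0.4, 0.3, 0.1]
gripper_width: 0.746
time_s: 2.6
tcp_pos: [0.5788, -0.2403, 0.0239]
ee_rot: [[-0.059, 0.998, 0.001], [0.998, 0.059, -0.001], [-0.001, 0.001, -1.0]]
wrist_force: [0.2, -0.6, -0.3]
gripper_width: 0.718
[[-0.0594  0.9982  0.0015  0.5788]
 [ 0.9982  0.0594 -0.001  -0.2403]
 [-0.0011  0.0014 -1.      0.0239]
 [ 0.      0.      0.      1.    ]]
```

View pics/w2.png

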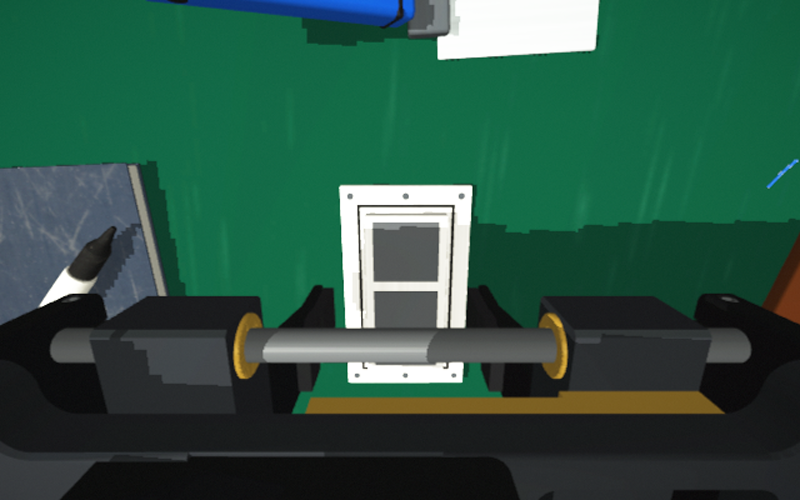

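```bash
python3 - <<'E'
from m2 import *
blob(white,(330,170,480,325),.005,'cover upper')
print(pose()[:3,3])
k=ray(c,[[340/1.25,186/1.25],[472/1.25,185/1.25],[463/1.25,382/1.25],[348/1.25,382/1.25]],.005); print(k,k.mean(0))
E
python3 -m crank '[[0.001,0,0.008,0],[0,0,0.008,0],[0,0,0,0],[0,0,0,0]]'
```

```text
cover upper c 566.6 -238.4 wh 64.0 45.1 ang 3.47
[ 0.58008712 -0.24002592  0.02547908]
[[ 0.52743706 -0.27219435  0.005     ]
 [ 0.52313023 -0.20897722  0.005     ]
 [ 0.63262982 -0.20154448  0.005     ]
 [ 0.63659444 -0.26597783  0.005     ]] [ 0.57994789 -0.23717347  0.005     ]
time_s: 3.03
tcp_pos: [0.5778, -0.238, 0.0062]
ee_rot: [[-0.06, 0.998, -0.001], [0.998, 0.06, 0.0], [0.0, -0.001, -1.0]]
wrist_force: [0.4, 0.2, 0.6]
gripper_width: 0.715
```

```bash
python3 -m crank '[[0,0,0,0],[0,0,0,0],[0,0,0,0],[0,0,0,0],[0,0,0,0]]' 0.03;python3 -m crank '[[0,0,0,0],[0,0,-0.015,0],[0,0,-0.03,0],[0,0,-0.03,0],[0,0,0,0]]'
python3 - <<'E'
from h import *
c=cap('wrist'); save(c,'w3')
E
```

```text
time_s: 3.45
tcp_pos: [0.5783, -0.2382, 0.0067]
ee_rot: [[-0.06, 0.998, 0.0], [0.998, 0.06, -0.0], [-0.0, 0.0, -1.0]]
wrist_force: [-0.6, -0.1, 0.2]
gripper_width: 0.453
time_s: 3.87
tcp_pos: [0.5821, -0.2393, 0.0879]
ee_rot: [[-0.061, 0.998, 0.011], [0.998, 0.062, -0.004], [-0.004, 0.011, -1.0]]
wrist_force: [1.8, 0.4, 0.6]
gripper_width: 0.455
```

View pics/w3.png

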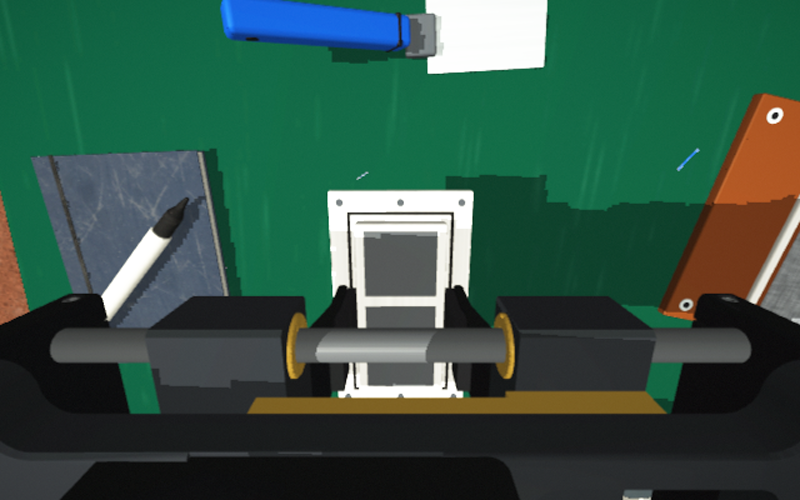

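```bash
python3 -m crank '[[0,0,0,0.103],[0,0,0,0.103],[0.031,-0.0105,0,0],[0.031,-0.0105,0,0],[0.031,-0.0105,0,0]]'; python3 -m crank '[[0.031,-0.0105,0,0],[0.031,-0.0105,0,0],[0.031,-0.0105,0,0],[0,0,0,0],[0,0,0,0]]'
python3 - <<'E'
from h import *
print(pose().round(4));c=cap('wrist'); save(c,'w4')
c=cap('top'); im=cv2.cvtColor(c['pixels'],cv2.COLOR_RGB2BGR)
cv2.imwrite('pics/t4.png',cv2.resize(im[100:250,180:450],None,fx=2.95,fy=2.95,interpolation=cv2.INTER_CUBIC))
E
```

```text
time_s: 4.33
tcp_pos: [0.5588, -0.1409, 0.0797]
ee_rot: [[0.148, 0.989, -0.003], [0.989, -0.148, 0.001], [0.0, -0.003, -1.0]]
wrist_force: [0.8, 1.1, -0.9]
gripper_width: 0.453
time_s: 4.75
tcp_pos: [0.5418, -0.0435, 0.0805]
ee_rot: [[0.143, 0.99, -0.002], [0.99, -0.143, -0.0], [-0.0, -0.002, -1.0]]
wrist_force: [-0.7, 0.2, -2.1]
gripper_width: 0.455
[[ 1.428e-01  9.897e-01 -2.400e-03  5.418e-01]
 [ 9.897e-01 -1.428e-01 -1.000e-04 -4.350e-02]
 [-4.000e-04 -2.300e-03 -1.000e+00  8.050e-02]
 [ 0.000e+00  0.000e+00  0.000e+00  1.000e+00]]
```

View pics/w4.png

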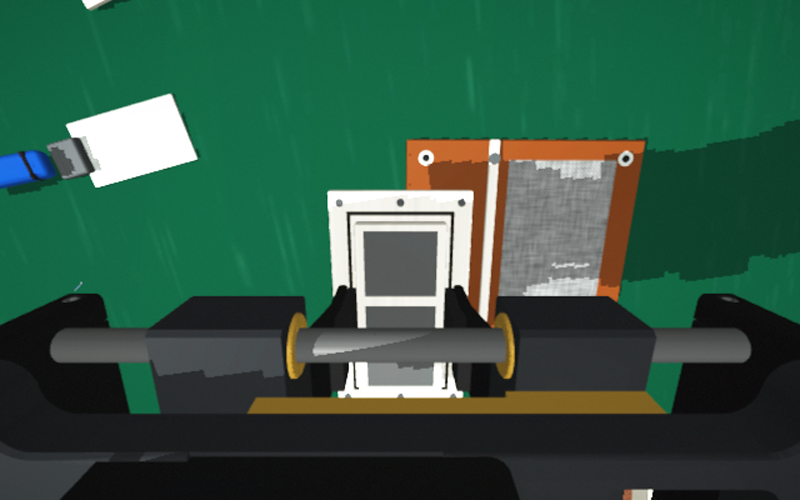

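View pics/t4.png

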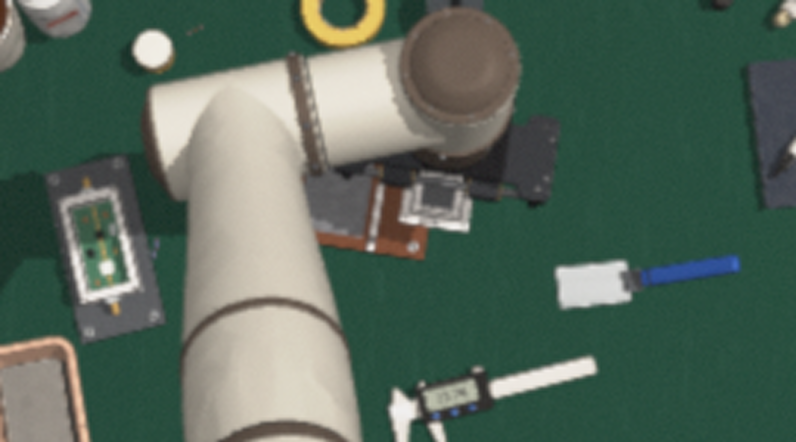

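```bash
python3 - <<'E'
from h import *
c=cap('wrist'); T=pose(); hsv=cv2.cvtColor(c['pixels'],cv2.COLOR_RGB2HSV); S,V=hsv[...,1].astype(int),hsv[...,2].astype(int)
for r in range(116,250,16):
    row=(S[r]<60)&(V[r]>170); i=[u for u in range(378,402) if row[u]]
    h=hsv[r,:,0]; o=[u for u in range(320,520) if (h[u]<15 and S[r,u]>90)]
    if i:
        e=ray(c,[[i[0]-.5,r],[i[-1]+.5,r]],.012); t=(e-T[:3,3])@T[:3,:3]
        s=ray(c,[[o[0]-.5,r],[o[-1]+.5,r]],.008); ts=(s-T[:3,3])@T[:3,:3]
        print(r,i[0],i[-1],'rib tool xy',(t[:,:2]*1000).round(1).tolist(),'slab',o[0],o[-1],(ts[:,:2]*1000).round(1).tolist(),e[0].round(4))
# cover rim top edges
zc=T[2,3]-.002
k=ray(c,np.array([[328,192],[473,191],[463,397],[337,397]])/1.25,zc); print(((k-T[:3,3])@T[:3,:3]*1000).round(1))
E
```

```text
116 393 401 rib tool xy [[54.2, -73.1], [60.8, -73.1]] slab 327 517 [[5.3, -73.0], [149.3, -73.2]] [0.478  0.0187 0.012 ]
132 393 400 rib tool xy [[54.9, -61.5], [61.0, -61.6]] slab 327 513 [[5.4, -61.2], [148.4, -61.5]] [0.4896 0.0177 0.012 ]
148 392 399 rib tool xy [[55.0, -49.6], [61.1, -49.6]] slab 327 510 [[5.5, -49.1], [148.2, -49.3]] [0.5014 0.016  0.012 ]
164 391 398 rib tool xy [[55.0, -37.3], [61.2, -37.3]] slab 379 508 [[46.5, -36.7], [148.8, -36.8]] [0.5136 0.0143 0.012 ]
180 390 396 rib tool xy [[55.1, -24.7], [60.6, -24.7]] slab 378 505 [[46.4, -23.8], [148.6, -24.0]] [0.5261 0.0125 0.012 ]
196 389 395 rib tool xy [[55.1, -11.7], [60.7, -11.7]] slab 377 502 [[46.4, -10.5], [148.5, -10.7]] [0.539  0.0106 0.012 ]
212 388 394 rib tool xy [[55.2, 1.8], [60.8, 1.7]] slab 376 499 [[46.3, 3.1], [148.3, 2.9]] [0.5523 0.0087 0.012 ]
228 387 393 rib tool xy [[55.2, 15.6], [61.0, 15.6]] slab 375 497 [[46.2, 17.2], [148.9, 17.0]] [0.566  0.0067 0.012 ]
244 386 392 rib tool xy [[55.3, 29.9], [61.1, 29.9]] slab 376 396 [[47.7, 31.7], [65.6, 31.7]] [0.5801 0.0047 0.012 ]
[[-30.8 -53.9   2.1]
 [ 32.2 -54.4   2.1]
 [ 32.8  50.4   1.9]
 [-31.5  50.5   1.9]]
```

```bash
python3 -m crank '[[0.0105,0,0,0],[0.0105,0,0.0,0],[0,0,0.03,0],[0,0,0.025,0],[0,0,0,0]]'; python3 -m crank '[[0,0,0.006,0],[0,0,0.005,0],[0,0,0,0],[0,0,0,0]]'
python3 - <<'E'
from h import *
print(pose().round(4));c=cap('wrist'); save(c,'w5')
E
```

```text
time_s: 5.32
tcp_pos: [0.5425, -0.0245, 0.0222]
ee_rot: [[0.147, 0.989, -0.009], [0.989, -0.147, -0.001], [-0.003, -0.009, -1.0]]
wrist_force: [-0.4, -0.1, -3.1]
gripper_width: 0.451
time_s: 5.65
tcp_pos: [0.5467, -0.0241, 0.0164]
ee_rot: [[0.146, 0.989, 0.002], [0.989, -0.146, 0.0], [0.0, 0.002, -1.0]]
wrist_force: [-0.2, -0.1, -0.6]
gripper_width: 0.457
[[ 1.457e-01  9.893e-01  1.600e-03  5.467e-01]
 [ 9.893e-01 -1.457e-01  2.000e-04 -2.410e-02]
 [ 5.000e-04  1.500e-03 -1.000e+00  1.640e-02]
 [ 0.000e+00  0.000e+00  0.000e+00  1.000e+00]]
```

View pics/w5.png

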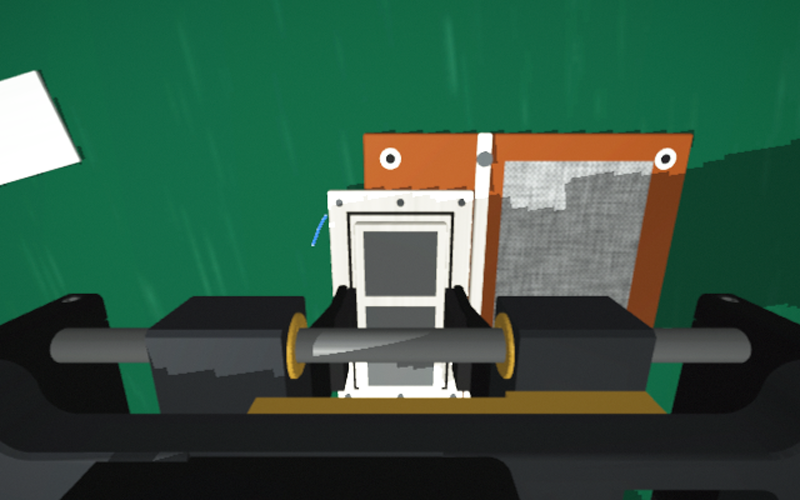

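```bash
python3 -m crank '[[0,0,0.001,0],[0,0,0,0],[0,0,0,0]]'; python3 -m crank '[[0,0,0,0],[0,0,0,0],[0,0,0,0]]' 0.052;  python3 -m crank '[[0,0,-0.01,0],[0,0,-0.03,0],[0,0,-0.04,0],[0,0,-0.04,0],[0,0,0,0]]'
python3 - <<'E'
from h import *
print(pose().round(4));c=cap('wrist'); save(c,'w6')
c=cap('scene'); save(c,'s6')
E
```

```text
time_s: 5.95
tcp_pos: [0.5462, -0.0242, 0.015]
ee_rot: [[0.146, 0.989, 0.001], [0.989, -0.146, 0.0], [0.0, 0.001, -1.0]]
wrist_force: [1.0, 0.5, -1.5]
gripper_width: 0.452
time_s: 6.2
tcp_pos: [0.5463, -0.0242, 0.0149]
ee_rot: [[0.145, 0.989, 0.001], [0.989, -0.145, 0.0], [0.0, 0.001, -1.0]]
wrist_force: [0.2, -1.3, 0.4]
gripper_width: 0.568
time_s: 6.62
tcp_pos: [0.5515, -0.0238, 0.144]
ee_rot: [[0.143, 0.99, 0.018], [0.99, -0.143, 0.001], [0.004, 0.017, -1.0]]
wrist_force: [0.8, -0.3, 0.5]
gripper_width: 0.594
[[ 0.1434  0.9895  0.0175  0.5515]
 [ 0.9897 -0.1434  0.0013 -0.0238]
 [ 0.0038  0.0172 -0.9998  0.144 ]
 [ 0.      0.      0.      1.    ]]
```

View pics/w6.png

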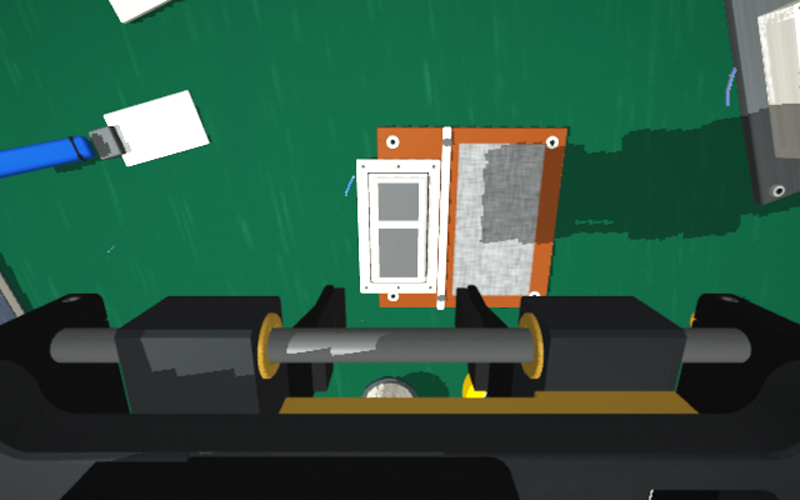

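```bash
python3 -m crank '[[-0.0337,-0.0068,0,0],[-0.0337,-0.0068,0,0],[-0.0337,-0.0068,0,0],[-0.0337,-0.0068,0,0],[-0.0337,-0.0068,0,0]]' 0.05; python3 -m crank '[[-0.0337,-0.0068,0,0],[-0.0337,-0.0068,0,0],[-0.0337,-0.0068,0,0],[0,0,0,-0.122],[0,0,0,-0.122]]';  python3 -m crank '[[0,0,0,-0.122],[0,0,0,-0.122],[0,0,0,-0.122],[0,0,0,-0.122],[0,0,0,-0.122]]'; python3 -m crank '[[0,0,0,-0.122],[0,0,0,-0.122],[0,0,0,-0.122],[0,0,0,-0.122],[0,0,0,-0.122]]'; python3 -m crank '[[0,0,0,-0.122],[0,0,0,-0.122],[0,0,0,-0.122],[0,0,0,0],[0,0,0,0]]'
python3 - <<'E'
from h import *
print(pose().round(4),sense()['joints']);c=cap('wrist'); save(c,'w7')
E
```

```text
time_s: 7.13
tcp_pos: [0.486, -0.187, 0.1334]
ee_rot: [[0.145, 0.989, -0.003], [0.989, -0.145, 0.0], [0.0, -0.003, -1.0]]
wrist_force: [0.5, -0.6, -0.0]
gripper_width: 0.577
time_s: 7.55
tcp_pos: [0.4508, -0.2845, 0.133]
ee_rot: [[-0.099, 0.995, -0.003], [0.995, 0.099, 0.001], [0.002, -0.003, -1.0]]
wrist_force: [0.7, -0.5, -0.4]
gripper_width: 0.574
time_s: 7.97
tcp_pos: [0.4517, -0.2827, 0.1331]
ee_rot: [[-0.654, 0.756, -0.003], [0.756, 0.654, 0.001], [0.003, -0.002, -1.0]]
wrist_force: [0.3, -0.1, 0.9]
gripper_width: 0.574
time_s: 8.38
tcp_pos: [0.4518, -0.2826, 0.1331]
ee_rot: [[-0.97, 0.245, -0.003], [0.245, 0.97, 0.001], [0.003, 0.0, -1.0]]
wrist_force: [-0.0, 0.5, -0.2]
gripper_width: 0.573
time_s: 8.8
tcp_pos: [0.4521, -0.2827, 0.1335]
ee_rot: [[-0.994, -0.109, -0.002], [-0.109, 0.994, 0.001], [0.002, 0.001, -1.0]]
wrist_force: [0.6, -0.5, -0.9]
gripper_width: 0.571
[[-9.940e-01 -1.095e-01 -2.400e-03  4.521e-01]
 [-1.095e-01  9.940e-01  9.000e-04 -2.827e-01]
 [ 2.300e-03  1.100e-03 -1.000e+00  1.335e-01]
 [ 0.000e+00  0.000e+00  0.000e+00  1.000e+00]] [-1.45905812e+01  1.80963941e+01 -1.95320161e+01 -1.73954145e-02
 -5.25160572e+01  2.08858316e+01]
```

View pics/w7.png

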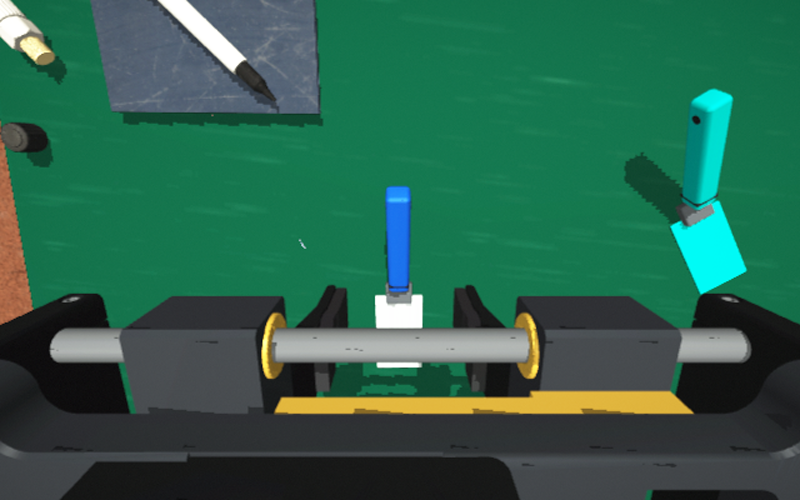

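The handle is aligned upright in the image, x≈398, with the blade tip at row ≈367. The turquoise look-alike is at far right and clear. Next I'll check where the tip is.

```bash
python3 - <<'E'
from m2 import *
T=pose(); ii=np.linalg.inv(T)
q=ray(c,np.array([[376,366],[422,366],[376,296],[423,296]])/1.25,.001); print((q@ii[:3,:3].T+ii[:3,3]).round(4), (q[0]+q[1])/2)
blue=((H>100)&(H<130)&(S>120)).astype(np.uint8)
k,W=blob(blue,(370,170,430,300),.04,'handle')
for r in (155,180,205,225):
    u=np.where(blue[r,280:350])[0]+280; p=ray(c,[[u[0]-.5,r],[u[-1]+.5,r]],.05 if r<190 else .035); print(r,u[0],u[-1],(p@ii[:3,:3].T+ii[:3,3]).round(4)[:,:2].tolist())
E
```

```text
[[-0.0215  0.1191  0.133 ]
 [ 0.0199  0.1192  0.1331]
 [-0.0203  0.0512  0.133 ]
 [ 0.0196  0.0513  0.133 ]] [ 0.43991861 -0.16427262  0.001     ]
handle c 454.5 -290.1 wh 76.5 16.5 ang -84.25
155 309 328 [[-0.0093, -0.042], [0.007, -0.042]]
180 309 327 [[-0.0096, -0.0211], [0.0063, -0.0211]]
205 310 327 [[-0.0095, 0.0054], [0.0069, 0.0054]]
225 311 327 [[-0.0087, 0.0248], [0.007, 0.0248]]
```

```bash
python3 -m crank '[[-0.001,0,0.03,0],[0,0,0.03,0],[0,0,0.03,0],[0,0,0.02,0],[0,0,0.009,0]]' 0.04; python3 -m crank '[[0,0,0,0],[0,0,0,0]]'; python3 -m crank '[[0,0,0,0],[0,0,0,0],[0,0,0,0],[0,0,0,0],[0,0,0,0]]' 0.006
python3 - <<'E'
from h import *
print(pose().round(4));c=cap('wrist'); save(c,'w8')
E
```

```text
time_s: 9.32
tcp_pos: [0.4516, -0.2822, 0.0125]
ee_rot: [[-0.994, -0.111, -0.006], [-0.111, 0.994, 0.002], [0.006, 0.003, -1.0]]
wrist_force: [-0.0, -0.1, 0.6]
gripper_width: 0.461
time_s: 9.48
tcp_pos: [0.4543, -0.2831, 0.0158]
ee_rot: [[-0.994, -0.112, 0.0], [-0.112, 0.994, -0.0], [0.0, -0.0, -1.0]]
wrist_force: [0.6, -0.7, 0.4]
gripper_width: 0.459
time_s: 9.9
tcp_pos: [0.4542, -0.283, 0.0162]
ee_rot: [[-0.994, -0.113, 0.001], [-0.113, 0.994, -0.0], [-0.001, -0.0, -1.0]]
wrist_force: [0.7, -1.3, 2.3]
gripper_width: 0.185
[[-9.936e-01 -1.128e-01  1.200e-03  4.542e-01]
 [-1.128e-01  9.936e-01 -4.000e-04 -2.830e-01]
 [-1.100e-03 -5.000e-04 -1.000e+00  1.620e-02]
 [ 0.000e+00  0.000e+00  0.000e+00  1.000e+00]]
```

View pics/w8.png

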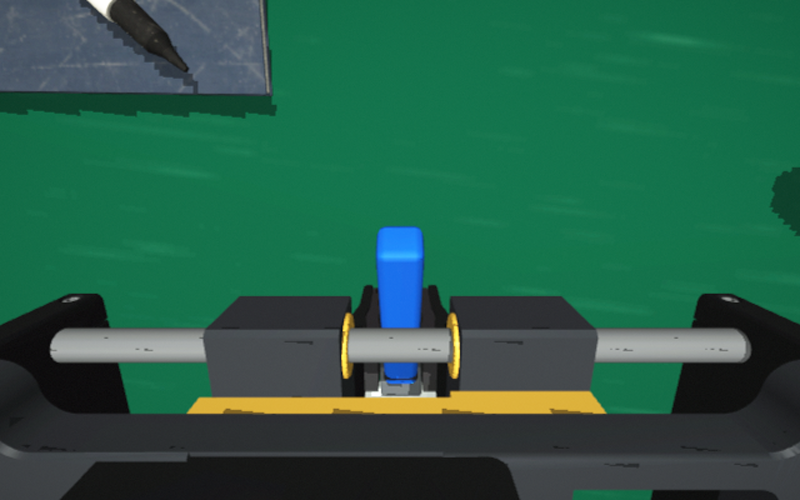

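```bash
python3 -m crank '[[0,0,-0.01,0],[0,0,-0.02,0],[0,0,0,0.086],[0,0,0,0.086],[0,0,0,0.085]]';python3 -m crank '[[-0.013,0.0245,0,0],[-0.013,0.0245,0,0],[-0.013,0.0245,0,0],[-0.013,0.0245,0,0],[0,0,0,0]]'; python3 -m crank '[[0,0,0,0],[0,0,0,0]]'
python3 - <<'E'
from h import *
print(pose().round(4));c=cap('scene'); im=cv2.cvtColor(c['pixels'],cv2.COLOR_RGB2BGR)
cv2.imwrite('pics/s9.png',cv2.resize(im[130:290,240:460],None,fx=3.6,fy=3.6,interpolation=cv2.INTER_CUBIC))
c=cap('top'); im=cv2.cvtColor(c['pixels'],cv2.COLOR_RGB2BGR)
cv2.imwrite('pics/t9.png',cv2.resize(im[110:230,240:440],None,fx=4,fy=4,interpolation=cv2.INTER_CUBIC))
E
```

```text
time_s: 10.37
tcp_pos: [0.454, -0.2829, 0.0466]
ee_rot: [[-0.989, 0.148, 0.001], [0.148, 0.989, -0.0], [-0.001, -0.0, -1.0]]
wrist_force: [-0.2, 0.5, -1.5]
gripper_width: 0.183
time_s: 10.78
tcp_pos: [0.5228, -0.1907, 0.0465]
ee_rot: [[-0.99, 0.139, 0.003], [0.139, 0.99, -0.001], [-0.003, -0.0, -1.0]]
wrist_force: [0.3, -1.0, -0.8]
gripper_width: 0.183
time_s: 10.95
tcp_pos: [0.5188, -0.1934, 0.0457]
ee_rot: [[-0.99, 0.143, -0.001], [0.143, 0.99, 0.0], [0.001, 0.0, -1.0]]
wrist_force: [0.5, 0.5, -0.6]
gripper_width: 0.181
[[-9.897e-01  1.434e-01 -8.000e-04  5.188e-01]
 [ 1.434e-01  9.897e-01  2.000e-04 -1.934e-01]
 [ 8.000e-04  1.000e-04 -1.000e+00  4.570e-02]
 [ 0.000e+00  0.000e+00  0.000e+00  1.000e+00]]
```

View pics/s9.png

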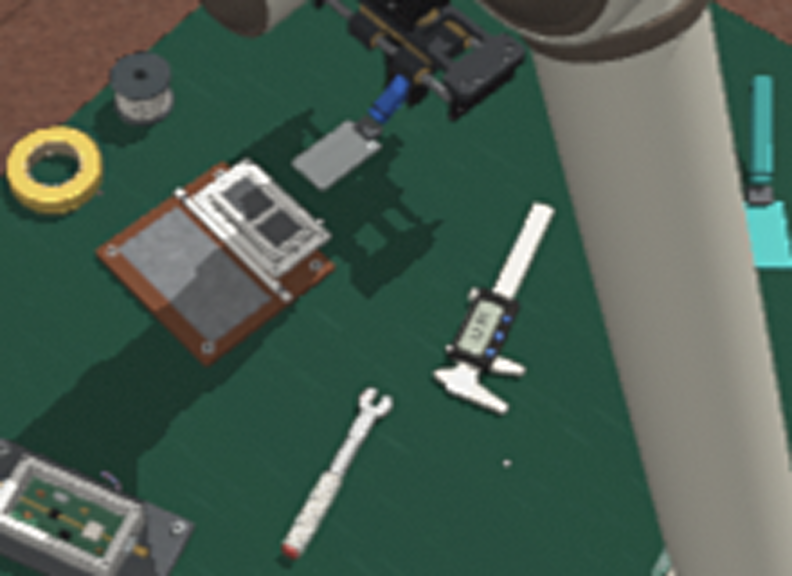

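View pics/t9.png

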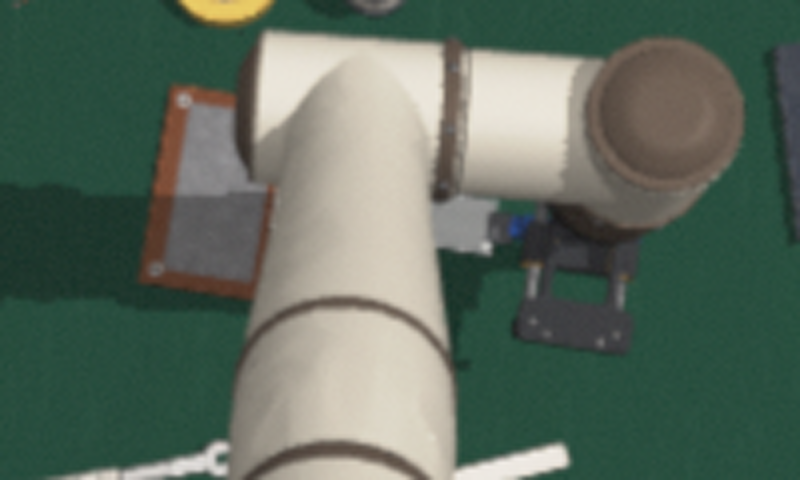

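```bash
python3 - <<'E'
from h import *
c=cap('scene'); T=pose()
f=lambda p:np.array(p)/3.6+[240,130]
def loc(q): return (q-T[:3,3])@T[:3,:3]
print('tip',loc(ray(c,f([[293,163],[320,188],[345,122],[380,150]]),.031)).round(4))
print('cover edge -y',loc(ray(c,f([[248,161],[329,235],[268,277],[188,194]]),.013)).round(4))
print('rib ends',loc(ray(c,f([[180,190],[287,295]]),.012)).round(4))
D=pts(c)
for p in ([325,165],[350,140],[305,165]): 
    u,v=f(p).round().astype(int); print(p,np.median(D[v-1:v+2,u-1:u+2,2]).round(4))
hsv=cv2.cvtColor(c['pixels'],cv2.COLOR_RGB2HSV)
E
```

```text
tip [[-0.0165  0.1224  0.0146]
 [ 0.0191  0.1228  0.0146]
 [-0.0194  0.0574  0.0146]
 [ 0.024   0.0554  0.0146]]
cover edge -y [[-0.0546  0.1422  0.0326]
 [ 0.0519  0.1416  0.0327]
 [ 0.0489  0.2093  0.0327]
 [-0.0625  0.2052  0.0326]]
rib ends [[-0.0711  0.2073  0.0336]
 [ 0.0725  0.2087  0.0337]]
[325, 165] 0.0308
[350, 140] 0.0309
[305, 165] 0.0309
```

```bash
python3 -m crank '[[0,0,0.01,0],[0,0,0.01,0],[0,0,0.007,0],[0,0,0,0],[0,0,0,0]]'
python3 - <<'E'
from h import *
print(pose().round(4),sense()['wrist_force']);c=cap('scene'); im=cv2.cvtColor(c['pixels'],cv2.COLOR_RGB2BGR)
cv2.imwrite('pics/s10.png',cv2.resize(im[140:230,260:380],None,fx=6.6,fy=6.6,interpolation=cv2.INTER_CUBIC))
D=pts(c)
f=lambda p:np.array(p)/3.6+[240,130]
for p in ([325,175],[350,150],[310,175]): 
    u,v=f(p).round().astype(int); print(p,np.median(D[v-1:v+2,u-1:u+2,2]).round(4))
E
```

```text
time_s: 11.52
tcp_pos: [0.5188, -0.1935, 0.0176]
ee_rot: [[-0.99, 0.144, -0.002], [0.144, 0.99, 0.0], [0.002, -0.0, -1.0]]
wrist_force: [0.7, -0.6, -1.4]
gripper_width: 0.183
[[-9.896e-01  1.439e-01 -2.100e-03  5.188e-01]
 [ 1.439e-01  9.896e-01  2.000e-04 -1.935e-01]
 [ 2.100e-03 -1.000e-04 -1.000e+00  1.760e-02]
 [ 0.000e+00  0.000e+00  0.000e+00  1.000e+00]] [ 0.74556628 -0.59973248 -1.39127778]
[325, 175] 0.0018
[350, 150] 0.0033
[310, 175] 0.0032
```

View pics/s10.png

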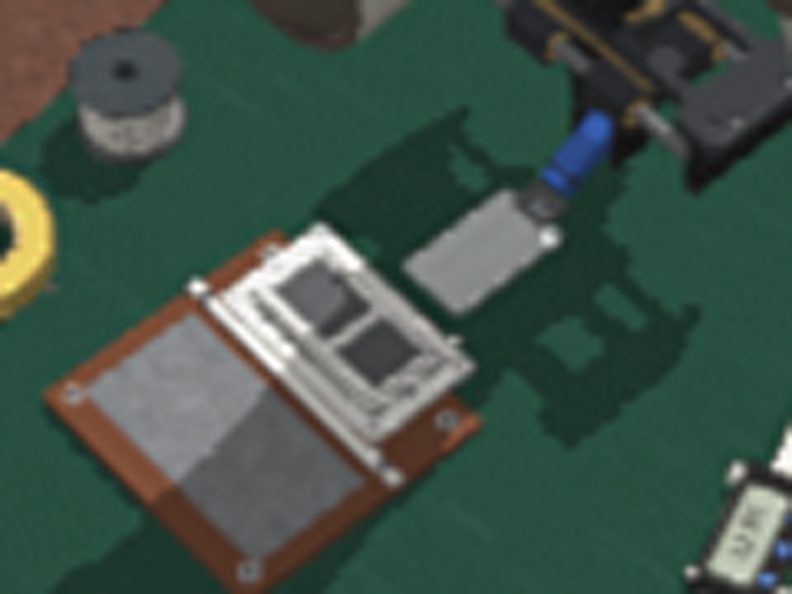

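```bash
python3 -m crank '[[0,0.01,-0.0005,0],[0,0.01,0,0],[0,0.008,0,0],[0,0,0,0],[0,0,0,0]]'
python3 - <<'E'
from h import *
print(pose().round(4),sense()['wrist_force']);c=cap('scene'); im=cv2.cvtColor(c['pixels'],cv2.COLOR_RGB2BGR)
cv2.imwrite('pics/s11.png',cv2.resize(im[140:230,260:380],None,fx=6.6,fy=6.6,interpolation=cv2.INTER_CUBIC))
E
```

```text
time_s: 11.98
tcp_pos: [0.5237, -0.1647, 0.0193]
ee_rot: [[-0.99, 0.142, 0.0], [0.142, 0.99, -0.0], [-0.0, 0.0, -1.0]]
wrist_force: [-0.2, 0.2, -1.1]
gripper_width: 0.18
[[-9.899e-01  1.417e-01  4.000e-04  5.237e-01]
 [ 1.417e-01  9.899e-01 -0.000e+00 -1.647e-01]
 [-4.000e-04  0.000e+00 -1.000e+00  1.930e-02]
 [ 0.000e+00  0.000e+00  0.000e+00  1.000e+00]] [-0.15558281  0.24562266 -1.10058448]
```

View pics/s11.png

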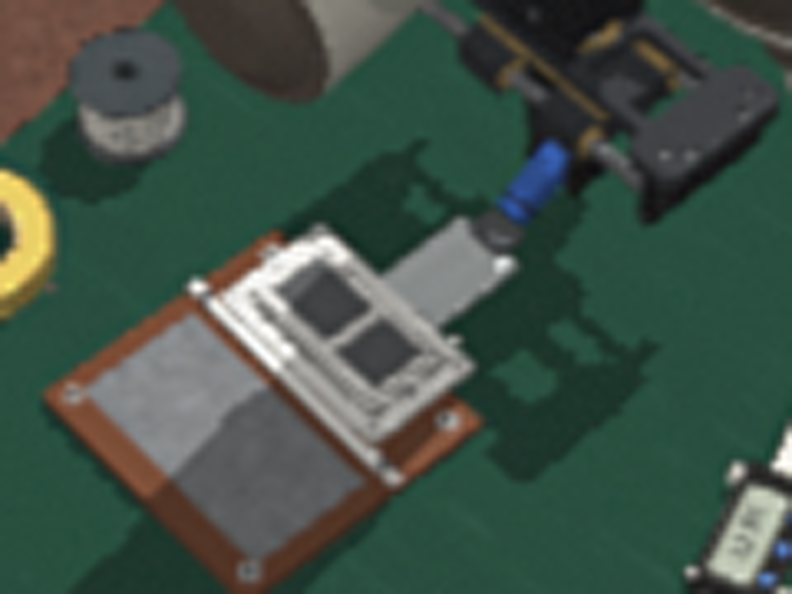

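```bash
python3 -m crank '[[0,0.0005,-0.004,0],[0,0.0005,-0.004,0],[0,0.0005,-0.004,0],[0,0.0005,-0.004,0]]'; python3 -m crank '[[0,0.002,-0.004,0],[0,0.002,-0.004,0],[0,0.002,-0.004,0],[0,0,0,0]]'
python3 - <<'E'
from h import *
print(pose().round(4),sense()['wrist_force']);c=cap('scene'); im=cv2.cvtColor(c['pixels'],cv2.COLOR_RGB2BGR)
cv2.imwrite('pics/s12.png',cv2.resize(im[140:230,260:380],None,fx=6.6,fy=6.6,interpolation=cv2.INTER_CUBIC))
E
```

```text
time_s: 12.37
tcp_pos: [0.5236, -0.1639, 0.0355]
ee_rot: [[-0.99, 0.144, -0.0], [0.144, 0.99, 0.0], [0.0, 0.0, -1.0]]
wrist_force: [0.0, -0.7, -0.6]
gripper_width: 0.177
time_s: 12.7
tcp_pos: [0.5252, -0.1575, 0.0482]
ee_rot: [[-0.99, 0.143, 0.002], [0.143, 0.99, -0.0], [-0.002, 0.0, -1.0]]
wrist_force: [-0.9, -0.8, -1.7]
gripper_width: 0.18
[[-9.897e-01  1.429e-01  1.800e-03  5.252e-01]
 [ 1.429e-01  9.897e-01 -2.000e-04 -1.575e-01]
 [-1.800e-03  0.000e+00 -1.000e+00  4.820e-02]
 [ 0.000e+00  0.000e+00  0.000e+00  1.000e+00]] [-0.93295683 -0.78748053 -1.67963477]
```

View pics/s12.png

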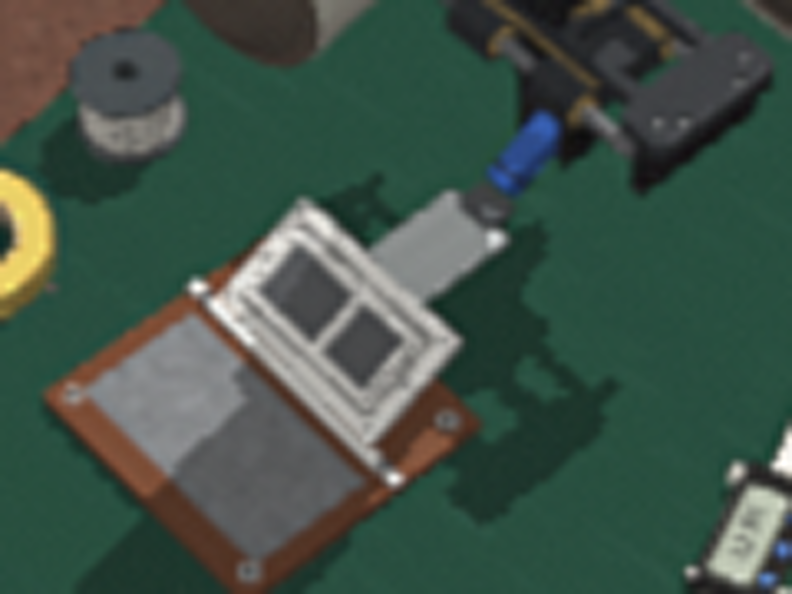

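```bash
python3 -m crank '[[0,0.0028,-0.003,0],[0,0.0028,-0.003,0],[0,0.0028,-0.003,0],[0,0.0026,-0.0015,0],[0,0.0026,-0.0015,0]]'; python3 -m crank '[[0,0.0026,-0.0015,0],[0,0.0026,-0.0015,0],[0,0,0,0]]'
python3 - <<'E'
from h import *
print(pose().round(4),sense()['wrist_force']);c=cap('scene'); im=cv2.cvtColor(c['pixels'],cv2.COLOR_RGB2BGR)
cv2.imwrite('pics/s13.png',cv2.resize(im[140:230,260:380],None,fx=6.6,fy=6.6,interpolation=cv2.INTER_CUBIC))
E
```

```text
time_s: 13.17
tcp_pos: [0.5268, -0.1439, 0.0594]
ee_rot: [[-0.99, 0.143, 0.0], [0.143, 0.99, 0.0], [-0.0, 0.0, -1.0]]
wrist_force: [0.3, -1.4, -1.2]
gripper_width: 0.184
time_s: 13.42
tcp_pos: [0.5275, -0.1386, 0.0624]
ee_rot: [[-0.99, 0.143, 0.001], [0.143, 0.99, 0.0], [-0.001, 0.0, -1.0]]
wrist_force: [-0.2, -0.4, -0.9]
gripper_width: 0.175
[[-9.897e-01  1.428e-01  5.000e-04  5.275e-01]
 [ 1.428e-01  9.897e-01  1.000e-04 -1.386e-01]
 [-5.000e-04  1.000e-04 -1.000e+00  6.240e-02]
 [ 0.000e+00  0.000e+00  0.000e+00  1.000e+00]] [-0.16693537 -0.43868849 -0.91331431]
```

View pics/s13.png

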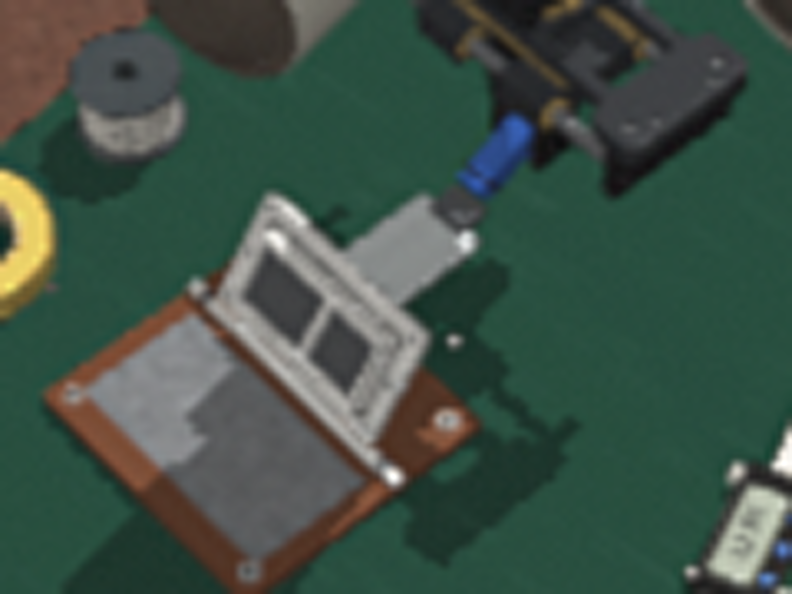

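```bash
python3 -m crank '[[0,0.0028,-0.0008,0],[0,0.0028,-0.0007,0],[0,0.0028,-0.0007,0],[0,0.0028,-0.0006,0],[0,0.0025,0,0]]'; python3 -m crank '[[0,0.0025,0,0],[0,0.0025,0,0],[0,0,0,0]]'
python3 - <<'E'
from h import *
print(pose().round(4),sense()['wrist_force']);c=cap('scene'); im=cv2.cvtColor(c['pixels'],cv2.COLOR_RGB2BGR)
cv2.imwrite('pics/s14.png',cv2.resize(im[140:230,260:380],None,fx=6.6,fy=6.6,interpolation=cv2.INTER_CUBIC))
E
```

```text
time_s: 13.88
tcp_pos: [0.5294, -0.1252, 0.065]
ee_rot: [[-0.99, 0.143, 0.0], [0.143, 0.99, 0.0], [-0.0, 0.0, -1.0]]
wrist_force: [0.2, -0.2, -0.8]
gripper_width: 0.181
time_s: 14.13
tcp_pos: [0.5301, -0.1201, 0.0648]
ee_rot: [[-0.99, 0.143, 0.0], [0.143, 0.99, 0.0], [-0.0, 0.0, -1.0]]
wrist_force: [-0.3, -0.2, -1.1]
gripper_width: 0.179
[[-9.897e-01  1.430e-01  1.000e-04  5.301e-01]
 [ 1.430e-01  9.897e-01  1.000e-04 -1.201e-01]
 [-1.000e-04  1.000e-04 -1.000e+00  6.480e-02]
 [ 0.000e+00  0.000e+00  0.000e+00  1.000e+00]] [-0.32659117 -0.24837922 -1.05866991]
```

View pics/s14.png

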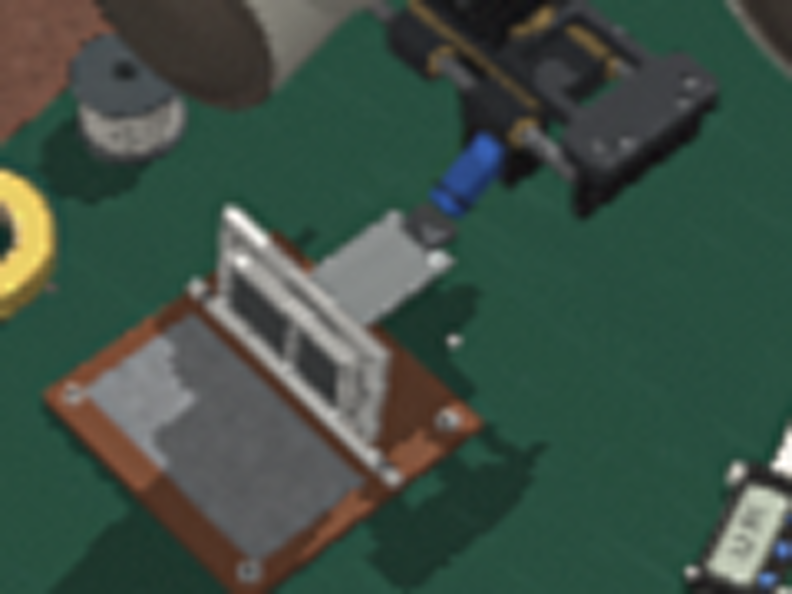

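```bash
python3 -m crank '[[0,0.0025,0,0],[0,0.0025,0,0],[0,0.0025,0.0005,0],[0,0.0025,0.0005,0],[0,0.0025,0.0005,0]]'; python3 -m crank '[[0,0.002,0,0],[0,0,0,0],[0,0,0,0]]'
python3 - <<'E'
from h import *
print(pose().round(4),sense()['wrist_force']);c=cap('scene'); im=cv2.cvtColor(c['pixels'],cv2.COLOR_RGB2BGR)
cv2.imwrite('pics/s15.png',cv2.resize(im[140:230,260:380],None,fx=6.6,fy=6.6,interpolation=cv2.INTER_CUBIC))
E
```

```text
time_s: 14.6
tcp_pos: [0.5318, -0.108, 0.0633]
ee_rot: [[-0.99, 0.143, -0.0], [0.143, 0.99, 0.0], [0.0, 0.0, -1.0]]
wrist_force: [0.3, 0.1, -1.0]
gripper_width: 0.174
time_s: 14.85
tcp_pos: [0.5321, -0.1061, 0.0633]
ee_rot: [[-0.99, 0.143, -0.0], [0.143, 0.99, -0.0], [0.0, -0.0, -1.0]]
wrist_force: [-0.2, 0.1, -1.4]
gripper_width: 0.176
[[-0.9897  0.1432 -0.      0.5321]
 [ 0.1432  0.9897 -0.     -0.1061]
 [ 0.     -0.     -1.      0.0633]
 [ 0.      0.      0.      1.    ]] [-0.16783268  0.09845859 -1.40277388]
```

View pics/s15.png

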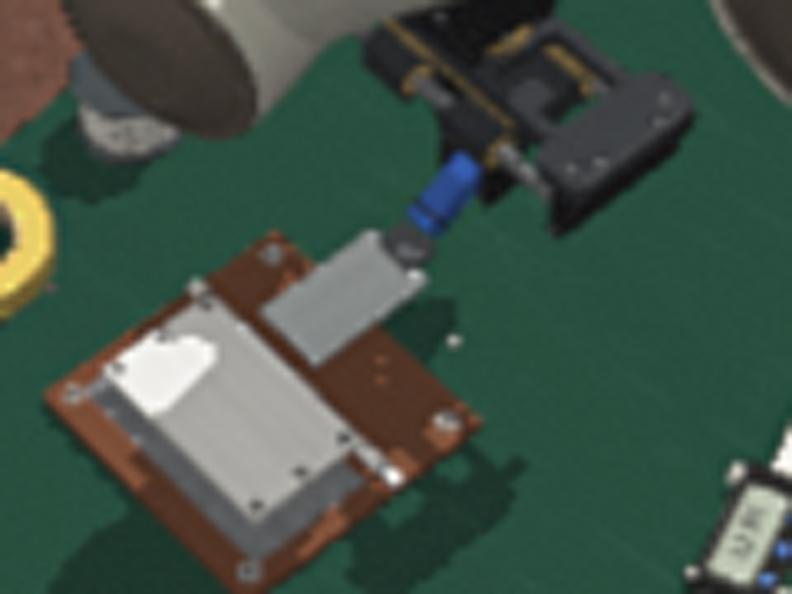

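```bash
python3 -m crank '[[0,-0.01,0,0],[0,-0.03,0,0],[0,-0.03,0,0],[0,-0.03,0,0],[0,-0.03,0,0]]'; python3 -m crank '[[0,0,0.02,0],[0,0,0.017,0],[0,0,0.006,0],[0,0,0,0],[0,0,0,0]]'
python3 - <<'E'
from h import *
print(pose().round(4),sense()['wrist_force']);c=cap('scene'); im=cv2.cvtColor(c['pixels'],cv2.COLOR_RGB2BGR)
cv2.imwrite('pics/s16.png',cv2.resize(im[120:250,250:420],None,fx=4.6,fy=4.6,interpolation=cv2.INTER_CUBIC))
E
```

```text
time_s: 15.32
tcp_pos: [0.5128, -0.2368, 0.0634]
ee_rot: [[-0.99, 0.143, 0.0], [0.143, 0.99, -0.0], [-0.0, -0.0, -1.0]]
wrist_force: [0.6, -0.4, -0.7]
gripper_width: 0.182
time_s: 15.73
tcp_pos: [0.5135, -0.2352, 0.0205]
ee_rot: [[-0.99, 0.143, -0.0], [0.143, 0.99, -0.0], [0.0, -0.0, -1.0]]
wrist_force: [1.8, -0.4, -0.3]
gripper_width: 0.181
[[-9.897e-01  1.431e-01 -2.000e-04  5.135e-01]
 [ 1.431e-01  9.897e-01 -3.000e-04 -2.352e-01]
 [ 2.000e-04 -3.000e-04 -1.000e+00  2.050e-02]
 [ 0.000e+00  0.000e+00  0.000e+00  1.000e+00]] [ 1.81212237 -0.37497183 -0.29800772]
```

View pics/s16.png

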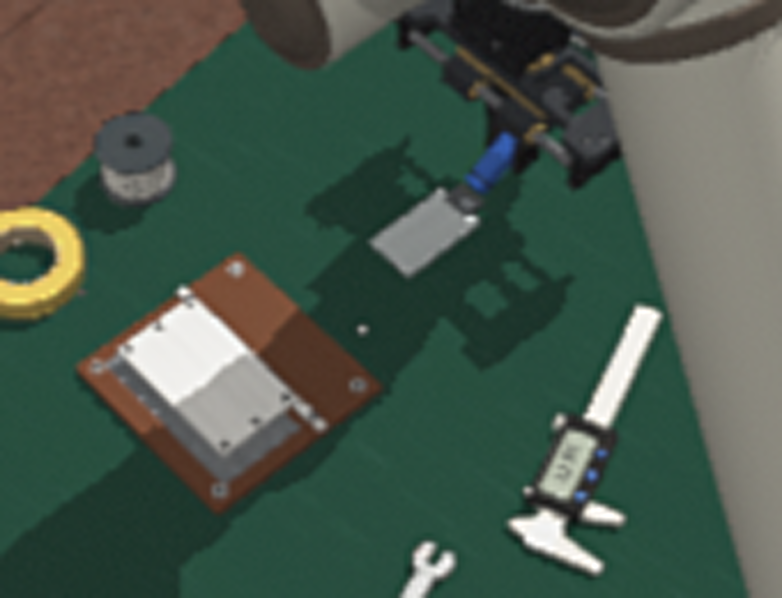

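```bash
python3 -m crank '[[0,0,0.002,0],[0,0,0.0015,0],[0,0,0.001,0],[0,0,0,0]]'; python3 -m crank '[[0,0,0,0],[0,0,0,0],[0,0,0,0],[0,0,0,0]]' 0.03; python3 -m crank '[[0,0,-0.02,0],[0,0,-0.035,0],[0,0,-0.035,0],[0,0,-0.03,0],[0,0,0,0]]' 0.05
python3 - <<'E'
from h import *
print(pose().round(4));c=cap('scene'); im=cv2.cvtColor(c['pixels'],cv2.COLOR_RGB2BGR)
cv2.imwrite('pics/s17.png',cv2.resize(im[120:250,250:420],None,fx=4.6,fy=4.6,interpolation=cv2.INTER_CUBIC))
P=pts(c); f=lambda p:np.array(p)/4.6+[250,120]
poly=f([[188,308],[280,395],[225,445],[132,350]]).round().astype(np.int32); m=np.zeros((400,640),np.uint8); cv2.fillPoly(m,[poly],1); Q=P[m>0]; 
A=np.c_[Q[:,:2],np.ones(len(Q))]; x=np.linalg.lstsq(A,Q[:,2],rcond=None)[0]; print('cover plane slope',x[:2].round(3),'median z',np.median(Q[:,2]).round(4),len(Q))
print('corners', ray(c,f([[186,298],[320,417]]),.012).round(4))
E
```

```text
time_s: 16.12
tcp_pos: [0.5138, -0.2348, 0.0163]
ee_rot: [[-0.99, 0.143, 0.001], [0.143, 0.99, -0.0], [-0.001, -0.0, -1.0]]
wrist_force: [0.2, 0.8, 0.1]
gripper_width: 0.18
time_s: 16.45
tcp_pos: [0.5134, -0.2349, 0.0159]
ee_rot: [[-0.99, 0.143, 0.0], [0.143, 0.99, -0.0], [-0.0, -0.0, -1.0]]
wrist_force: [-0.4, -0.4, -0.6]
gripper_width: 0.328
time_s: 16.87
tcp_pos: [0.5175, -0.2363, 0.143]
ee_rot: [[-0.99, 0.142, 0.013], [0.142, 0.99, -0.004], [-0.014, -0.002, -1.0]]
wrist_force: [0.6, 0.3, 0.0]
gripper_width: 0.556
[[-0.9898  0.142   0.0132  0.5175]
 [ 0.1419  0.9899 -0.0042 -0.2363]
 [-0.0136 -0.0023 -0.9999  0.143 ]
 [ 0.      0.      0.      1.    ]]
cover plane slope [-0.292  1.232] median z 0.0204 473
corners [[0.6127 0.0056 0.012 ]
 [0.4804 0.0197 0.012 ]]
```

View pics/s17.png

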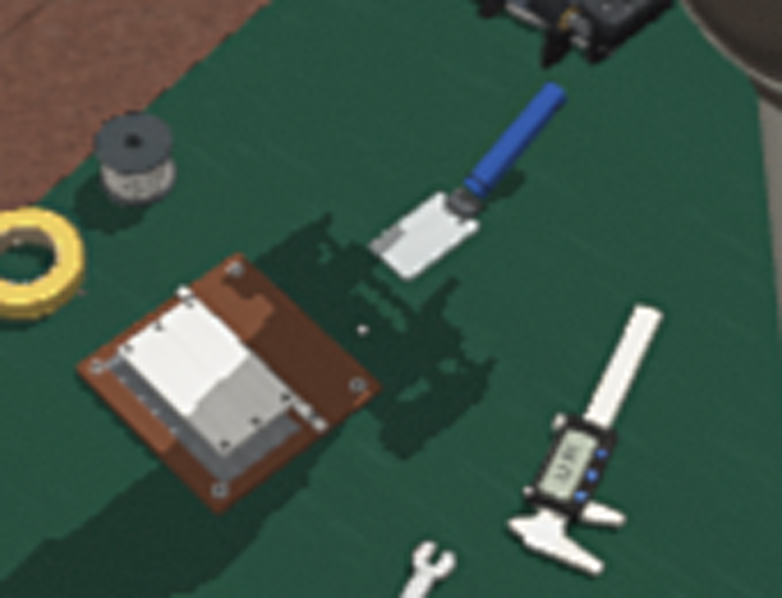

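```bash
python3 -m crank '[[0,0,-0.01,0.1208],[0,0,-0.01,0.1208],[0,0,-0.01,0.1208],[0,0,-0.01,0.1208],[0,0,-0.01,0.1208]]' 0.087; python3 -m crank '[[0,0,0,0.1208],[0,0,0,0.1208],[0,0,0,0.1208],[0,0,0,0.1208],[0,0,0,0.1208]]';  python3 -m crank '[[0,0,0,0.1208],[0,0,0,0.1208],[0,0,0,0.1208],[0.0346,-0.0005,0,0],[0.0346,-0.0005,0,0]]';  python3 -m crank '[[0.0346,-0.0005,0,0],[0.0346,-0.0005,0,0],[0.0346,-0.0005,0,0],[0.0346,-0.0005,0,0],[0.0346,-0.0005,0,0]]';  python3 -m crank '[[0.0346,-0.0005,0,0],[0,0,0,0],[0,0,0,0],[0,0,0,0]]'
python3 - <<'E'
from h import *
print(pose().round(4));c=cap('wrist'); save(c,'w18')
E
```

```text
time_s: 17.33
tcp_pos: [0.5126, -0.2347, 0.1849]
ee_rot: [[-0.729, 0.685, -0.003], [0.685, 0.729, 0.001], [0.002, -0.001, -1.0]]
wrist_force: [0.7, 0.1, 0.6]
gripper_width: 0.872
time_s: 17.75
tcp_pos: [0.5126, -0.2347, 0.1844]
ee_rot: [[-0.211, 0.978, -0.003], [0.978, 0.211, 0.001], [0.001, -0.002, -1.0]]
wrist_force: [-0.9, 0.0, 0.4]
gripper_width: 0.996
time_s: 18.17
tcp_pos: [0.5213, -0.1666, 0.1842]
ee_rot: [[0.147, 0.989, -0.003], [0.989, -0.147, 0.0], [-0.0, -0.003, -1.0]]
wrist_force: [0.4, 0.0, 0.1]
gripper_width: 1.002
time_s: 18.58
tcp_pos: [0.5438, 0.0068, 0.1846]
ee_rot: [[0.143, 0.99, -0.002], [0.99, -0.143, -0.0], [-0.001, -0.002, -1.0]]
wrist_force: [0.6, 0.2, 0.2]
gripper_width: 0.997
time_s: 18.92
tcp_pos: [0.5483, 0.0395, 0.1847]
ee_rot: [[0.143, 0.99, -0.002], [0.99, -0.143, -0.001], [-0.001, -0.002, -1.0]]
wrist_force: [-0.1, 0.1, -0.3]
gripper_width: 0.998
[[ 1.428e-01  9.898e-01 -2.300e-03  5.483e-01]
 [ 9.898e-01 -1.428e-01 -6.000e-04  3.950e-02]
 [-1.000e-03 -2.200e-03 -1.000e+00  1.847e-01]
 [ 0.000e+00  0.000e+00  0.000e+00  1.000e+00]]
```

View pics/w18.png

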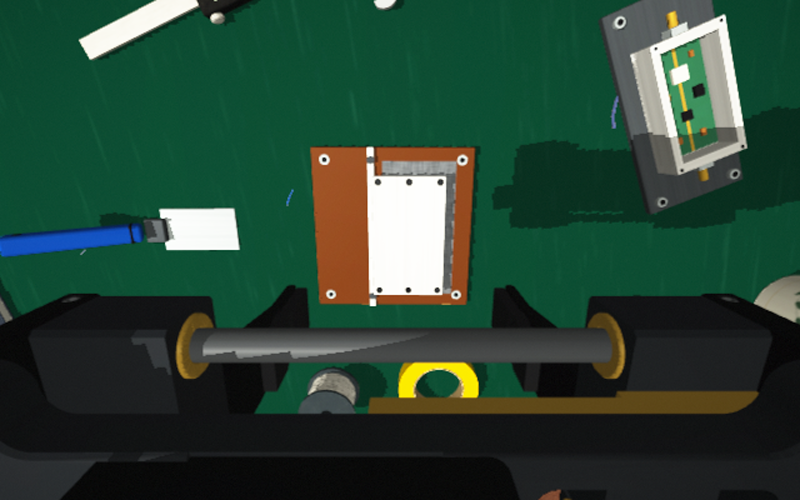

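```bash
python3 - <<'E'
from m2 import *
T=pose()
m=cv2.morphologyEx(white,cv2.MORPH_OPEN,np.ones((13,13),np.uint8))
k,W=blob(m,(350,165,460,305),.021,'cover')
loc=lambda q:((q-T[:3,3])@T[:3,:3]*1000).round(1)
cs=cv2.boxPoints(cv2.minAreaRect(k.astype(np.float32))); print(cs*1.25)
q=ray(c,cs,.021); print(loc(q),loc(q).mean(0))
P=pts(c); g=np.zeros((400,640),np.uint8); cv2.fillPoly(g,[cs.astype(np.int32)],1); g=cv2.erode(g,np.ones((7,7),np.uint8)); Q=P[g>0]
A=np.c_[Q[:,:2]-Q[:,:2].mean(0),np.ones(len(Q))]; print('plane',np.linalg.lstsq(A,Q[:,2],rcond=None)[0].round(4))
# module rim
blob(cv2.morphologyEx(white,cv2.MORPH_CLOSE,np.ones((3,3),np.uint8)),(600,10,760,180),.034,'module')
E
```

```text
cover c 556.5 43.7 wh 109.5 68.3 ang -8.22
[[368.74997 293.74997]
 [368.74997 174.99997]
 [444.99997 174.99997]
 [444.99997 293.74997]]
[[-28.8  62.2 164.2]
 [-26.4 -47.4 164.3]
 [ 38.9 -47.4 164.3]
 [ 42.6  62.1 164.1]] [  6.575   7.375 164.225]
plane [-0.1395  0.0215  0.0212]
module c 475.8 278.1 wh 112.4 71.0 ang 14.81
```

```bash
python3 - <<'E'
from h import *
T=pose(); c=cap('wrist'); P=pts(c)
im=cv2.cvtColor(c['pixels'],cv2.COLOR_RGB2BGR)
cv2.imwrite('pics/w18z.png',cv2.resize(im[110:252,240:390],None,fx=4.2,fy=4.2,interpolation=cv2.INTER_CUBIC))
for r in range(122,252,8): print(r,[ (np.median(P[r-2:r+3,u-2:u+3,2])*1000).round(1) for u in (265,285,305,316,326,336,346,358,372,384)])
E
```

```text
122 [np.float64(6.8), np.float64(7.1), np.float64(6.8), np.float64(6.9), np.float64(6.7), np.float64(7.0), np.float64(6.5), np.float64(6.9), np.float64(7.0), np.float64(-1.4)]
130 [np.float64(6.6), np.float64(7.1), np.float64(7.0), np.float64(7.0), np.float64(7.0), np.float64(7.0), np.float64(7.1), np.float64(7.1), np.float64(7.3), np.float64(-1.1)]
138 [np.float64(6.6), np.float64(6.7), np.float64(7.0), np.float64(7.7), np.float64(6.9), np.float64(7.1), np.float64(7.2), np.float64(7.1), np.float64(7.0), np.float64(-0.8)]
146 [np.float64(7.4), np.float64(6.9), np.float64(20.0), np.float64(19.7), np.float64(19.8), np.float64(19.7), np.float64(19.7), np.float64(7.2), np.float64(6.8), np.float64(-1.1)]
154 [np.float64(7.0), np.float64(6.8), np.float64(20.1), np.float64(20.0), np.float64(19.8), np.float64(19.9), np.float64(20.2), np.float64(7.1), np.float64(6.9), np.float64(-1.0)]
162 [np.float64(6.5), np.float64(6.8), np.float64(20.1), np.float64(19.5), np.float64(20.0), np.float64(19.8), np.float64(19.7), np.float64(6.9), np.float64(6.9), np.float64(-0.9)]
170 [np.float64(7.0), np.floa
[... 1261 characters left out ...]
p.float64(6.8), np.float64(19.4), np.float64(19.8), np.float64(19.9), np.float64(19.9), np.float64(19.9), np.float64(6.6), np.float64(6.4), np.float64(-1.1)]
234 [np.float64(6.9), np.float64(6.5), np.float64(19.8), np.float64(19.7), np.float64(19.9), np.float64(19.4), np.float64(19.8), np.float64(6.8), np.float64(6.8), np.float64(-1.3)]
242 [np.float64(5.7), np.float64(6.2), np.float64(6.4), np.float64(6.4), np.float64(5.8), np.float64(6.1), np.float64(5.7), np.float64(5.9), np.float64(-0.0), np.float64(-1.3)]
250 [np.float64(-1.3), np.float64(-1.5), np.float64(-1.1), np.float64(-1.7), np.float64(-0.9), np.float64(-1.2), np.float64(-1.2), np.float64(-1.3), np.float64(-1.0), np.float64(-0.9)]
```

View pics/w18z.png

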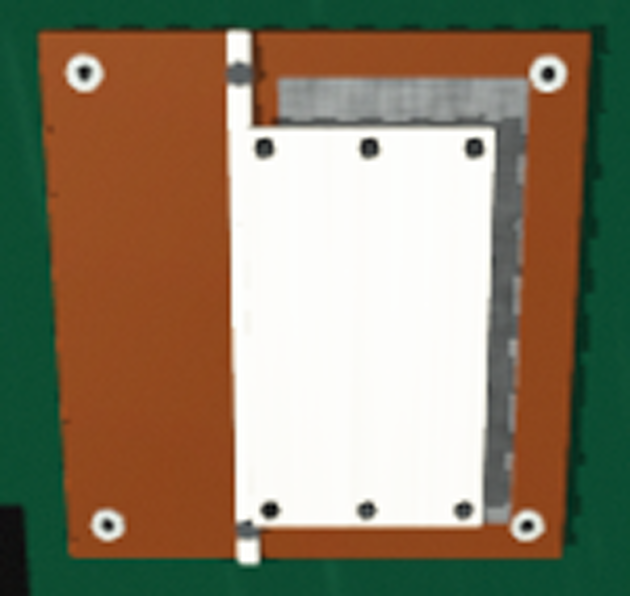

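```bash
python3 - <<'E'
from h import *
T=pose(); c=cap('wrist')
loc=lambda q:((q-T[:3,3])@T[:3,:3]*1000).round(1)
f=lambda p:np.array(p)/4.2+[240,110]
q=ray(c,f([[264,148],[474,148],[463,510],[270,510]]),.0198); print(loc(q),loc(q).mean(0),q.mean(0))
e=ray(c,f([[496,127],[484,525],[237,525]]),.0198); print(loc(e))
r=ray(c,f([[226,60],[239,562],[252,60]]),.0108); print('rib',loc(r))
E
```

```text
[[-18.4 -41.4 165.7]
 [ 35.6 -41.5 165.7]
 [ 35.6  58.5 165.6]
 [-18.2  58.6 165.6]] [  8.65   8.55 165.65] [0.55822897 0.04574428 0.0198    ]
[[ 41.1 -46.8 165.7]
 [ 41.6  63.1 165.6]
 [-27.6  63.1 165.6]]
rib [[-28.5 -63.1 174.7]
 [-28.   78.5 174.6]
 [-21.7 -63.1 174.7]]
```

```bash
python3 -m crank '[[0.0087,0.0085,0.03,0],[0,0,0.04,0],[0,0,0.04,0],[0,0,0.03,0],[0,0,0.018,0]]' 0.087; python3 -m crank '[[0,0,0.006,0],[0,0,0.003,0],[0,0,0,0],[0,0,0,0]]'
python3 - <<'E'
from h import *
print(pose().round(4));c=cap('wrist'); save(c,'w19')
E
```

```text
time_s: 19.53
tcp_pos: [0.5563, 0.0453, 0.0243]
ee_rot: [[0.145, 0.989, -0.006], [0.989, -0.145, -0.002], [-0.002, -0.005, -1.0]]
wrist_force: [-0.2, -0.6, -0.9]
gripper_width: 0.999
time_s: 19.87
tcp_pos: [0.5599, 0.0471, 0.0203]
ee_rot: [[0.143, 0.99, 0.003], [0.99, -0.143, 0.001], [0.001, 0.003, -1.0]]
wrist_force: [-0.1, -0.1, 0.1]
gripper_width: 1.002
[[ 1.433e-01  9.897e-01  2.800e-03  5.599e-01]
 [ 9.897e-01 -1.433e-01  8.000e-04  4.710e-02]
 [ 1.200e-03  2.700e-03 -1.000e+00  2.030e-02]
 [ 0.000e+00  0.000e+00  0.000e+00  1.000e+00]]
```

View pics/w19.png

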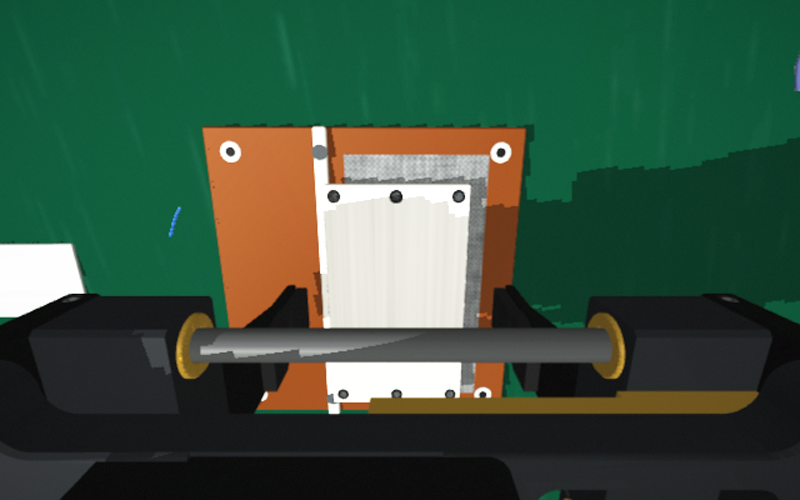

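```bash
python3 - <<'E'
from h import *
T=pose(); c=cap('wrist'); P=pts(c)
z=lambda x,y:np.median(P[int(y/1.25)-3:int(y/1.25)+4,int(x/1.25)-3:int(x/1.25)+4,2]).round(4)
print(T[:3,3].round(4),'floor',z(150,100),z(600,150),z(420,60),'slab',z(270,200),z(260,250),'cover',z(400,260),z(400,300))
loc=lambda q:((q-T[:3,3])@T[:3,:3]*1000).round(1)
print(loc(ray(c,np.array([[333,196],[459,196],[450,394],[343,394]])/1.25,z(400,260))))
E
```

```text
[0.56   0.0472 0.0205] floor -0.0012 -0.0013 -0.0011 slab 0.0068 0.007 cover 0.0199 0.0198
[[-28.8 -52.1   0.4]
 [ 25.6 -52.1   0.5]
 [ 25.5  48.2   0.8]
 [-28.7  48.2   0.7]]
```

```bash
python3 -m crank '[[-0.0015,-0.002,0.003,0],[0,0,0.002,0],[0,0,0,0],[0,0,0,0]]'; python3 -m crank '[[0,0,0,0],[0,0,0,0],[0,0,0,0],[0,0,0,0],[0,0,0,0]]' 0.055
python3 - <<'E'
from h import *
print(pose().round(4),sense()['wrist_force'])
E
```

```text
time_s: 20.3
tcp_pos: [0.5564, 0.0458, 0.014]
ee_rot: [[0.143, 0.99, 0.0], [0.99, -0.143, 0.0], [0.0, 0.0, -1.0]]
wrist_force: [-0.3, 0.3, 0.5]
gripper_width: 1.0
time_s: 20.72
tcp_pos: [0.5565, 0.0458, 0.0139]
ee_rot: [[0.143, 0.99, 0.0], [0.99, -0.143, 0.0], [0.0, 0.0, -1.0]]
wrist_force: [0.1, -0.4, 0.5]
gripper_width: 0.728
[[ 0.1431  0.9897  0.      0.5565]
 [ 0.9897 -0.1431  0.      0.0458]
 [ 0.      0.     -1.      0.0139]
 [ 0.      0.      0.      1.    ]] [ 0.0862122  -0.43053874  0.48636762]
```

```bash
python3 -m crank '[[0,0,0,0],[0,0,-0.01,0],[0,0,-0.03,0],[0,0,-0.035,0],[0,0,-0.035,0]]';python3 -m crank '[[0,0,0,0],[0,0,0,0]]'
python3 - <<'E'
from h import *
print(pose().round(4),sense()['wrist_force']); c=cap('wrist'); save(c,'w20')
P=pts(c)
z=lambda x,y:np.median(P[int(y/1.25)-3:int(y/1.25)+4,int(x/1.25)-3:int(x/1.25)+4,2]).round(4)
print([z(400,y) for y in (210,230,260,290,305)])
E
```

```text
time_s: 21.13
tcp_pos: [0.5556, 0.0455, 0.1249]
ee_rot: [[0.143, 0.99, -0.002], [0.99, -0.143, -0.001], [-0.001, -0.002, -1.0]]
wrist_force: [1.6, 0.4, -2.1]
gripper_width: 0.729
time_s: 21.3
tcp_pos: [0.5577, 0.0462, 0.1268]
ee_rot: [[0.143, 0.99, 0.005], [0.99, -0.143, 0.002], [0.003, 0.005, -1.0]]
wrist_force: [-0.1, -0.0, -1.1]
gripper_width: 0.725
[[ 0.1432  0.9897  0.0055  0.5577]
 [ 0.9897 -0.1432  0.0022  0.0462]
 [ 0.003   0.0051 -1.      0.1268]
 [ 0.      0.      0.      1.    ]] [-0.05901311 -0.00600544 -1.13286604]
[np.float64(0.1327), np.float64(0.1326), np.float64(0.1325), np.float64(0.1325), np.float64(0.1326)]
```

View pics/w20.png

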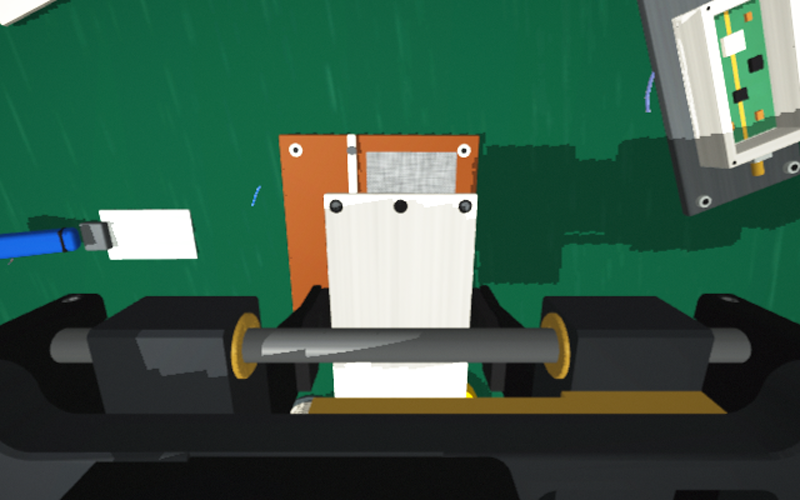

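```bash
python3 -m crank '[[0,0,-0.01,-0.1003],[0,0,-0.01,-0.1003],[0,0,-0.01,-0.1003],[0,0,0,-0.1003],[0.0309,0.01126,0,0]]';python3 -m crank '[[0.0309,0.01126,0,0],[0.0309,0.01126,0,0],[0.0309,0.01126,0,0],[0.0309,0.01126,0,0],[0.0309,0.01126,0,0]]'; python3 -m crank '[[0.0309,0.01126,0,0],[0.0309,0.01126,0,0],[0,0,0,0],[0,0,0,0],[0,0,0,0]]'
python3 - <<'E'
from h import *
print(pose().round(4),sense()['joints']); c=cap('wrist'); save(c,'w21')
E
```

```text
time_s: 21.77
tcp_pos: [0.5576, 0.0751, 0.1526]
ee_rot: [[-0.253, 0.967, -0.005], [0.967, 0.253, -0.002], [-0.001, -0.005, -1.0]]
wrist_force: [-0.1, 1.2, -2.2]
gripper_width: 0.726
time_s: 22.18
tcp_pos: [0.5733, 0.2431, 0.1516]
ee_rot: [[-0.254, 0.967, -0.004], [0.967, 0.254, -0.002], [-0.001, -0.005, -1.0]]
wrist_force: [-0.1, -0.2, -2.4]
gripper_width: 0.726
time_s: 22.6
tcp_pos: [0.5795, 0.307, 0.1517]
ee_rot: [[-0.255, 0.967, -0.004], [0.967, 0.255, -0.003], [-0.002, -0.004, -1.0]]
wrist_force: [-0.2, 0.5, -1.8]
gripper_width: 0.727
[[-0.2549  0.967  -0.0036  0.5795]
 [ 0.967   0.2549 -0.0027  0.307 ]
 [-0.0017 -0.0042 -1.      0.1517]
 [ 0.      0.      0.      1.    ]] [ 4.20083305e+01  2.81373291e+01 -2.44495293e-01 -2.55577974e-02
 -6.18762141e+01 -1.17227172e+02]
```

View pics/w21.png

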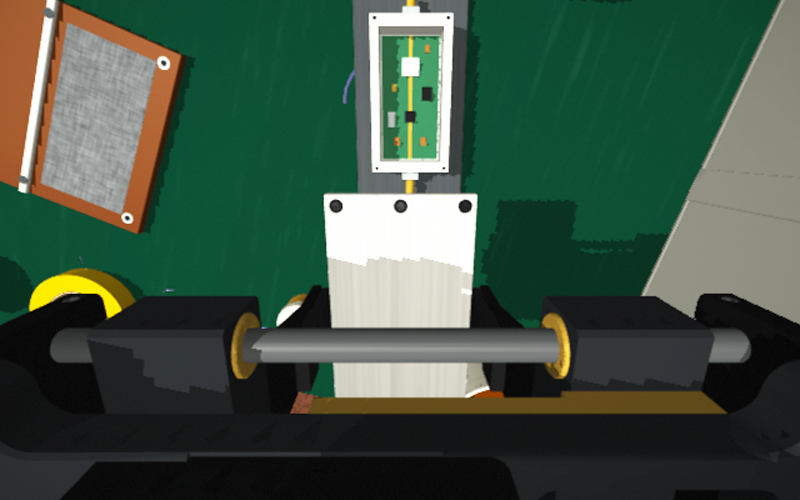

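```bash
cat > mod.py <<'E'
from h import *
from scipy.optimize import minimize_scalar
T=pose(); c=cap('wrist'); P=pts(c); g=cv2.cvtColor(c['pixels'],cv2.COLOR_RGB2GRAY)
hsv=cv2.cvtColor(c['pixels'],cv2.COLOR_RGB2HSV)
loc=lambda q:((q-T[:3,3])@T[:3,:3]*1000)
def hscan(r,u0,u1,thr=150): # leftmost/rightmost bright pixels w/ subpixel
    row=g[r].astype(float); i=[u for u in range(u0,u1) if row[u]>thr]; a,b=i[0],i[-1]
    sa=a-(row[a]-thr)/(row[a]-row[a-1]); sb=b+(row[b]-thr)/(row[b]-row[b+1]); return sa,sb
def vscan(u,v0,v1,thr=150):
    col=g[:,u].astype(float); i=[v for v in range(v0,v1) if col[v]>thr]; a,b=i[0],i[-1]
    return a-(col[a]-thr)/(col[a]-col[a-1]), b+(col[b]-thr)/(col[b]-col[b+1])
E
python3 - <<'E'
from mod import *
zr=np.median(P[np.ix_(range(20,130,3),[359])][...,2]); print('rim z',[np.median(P[r-1:r+2,298:303,2]).round(4) for r in (40,70,100)],[np.median(P[r-1:r+2,356:359,2]).round(4) for r in (40,70,100)],'floor',np.median(P[90:100,260:270,2]).round(4))
zm=.0328
L=[];R=[]
for r in (25,45,65,85,105,125):
    a,b=hscan(r,285,375); q=loc(ray(c,[[a,r],[b,r]],zm)); L.append(q[0,:2]);R.append(q[1,:2])
L=np.array(L);R=np.array(R); print('left',L.round(1).tolist()); print('right',R.round(1).tolist())
for u in (302,356,310,345):
    a,b=vscan(u,5,150); q=loc(ray(c,[[u,a],[u,b]],zm)); print('v',u,round(a,1),round(b,1),q[:,:2].round(1).tolist())
zc=np.median(P[170:200,300:340,2]); print('cover z',zc.round(4))
for r in (170,190,220,240): 
    a,b=hscan(r,240,400); print(r,loc(ray(c,[[a,r],[b,r]],zc))[:,:2].round(1).tolist())
im=cv2.cvtColor(c['pixels'],cv2.COLOR_RGB2BGR)
cv2.imwrite('pics/w21z.png',cv2.resize(im[0:180,250:390],None,fx=3.3,fy=3.3,interpolation=cv2.INTER_CUBIC))
cv2.imwrite('pics/w21y.png',cv2.resize(im[150:330,230:410],None,fx=3.3,fy=3.3,interpolation=cv2.INTER_CUBIC))
E
```

```text
rim z [np.float64(0.0333), np.float64(0.0328), np.float64(0.0328)] [np.float64(0.0331), np.float64(0.033), np.float64(0.0326)] floor -0.0009
left [[-20.7, -145.9], [-21.0, -130.7], [-20.7, -114.9], [-20.9, -98.6], [-21.1, -81.8], [-20.6, -64.4]]
right [[35.6, -145.9], [35.6, -130.7], [35.9, -114.9], [35.7, -98.7], [35.7, -81.8], [36.0, -64.4]]
v 302 9.2 137.7 [[-14.9, -157.6], [-16.6, -53.0]]
v 356 9.2 137.4 [[29.8, -157.6], [33.2, -53.3]]
v 310 9.2 137.7 [[-8.3, -157.6], [-9.2, -53.0]]
v 345 9.2 137.5 [[20.7, -157.6], [23.1, -53.2]]
cover z 0.1584
170 [[-32.0, -46.0], [32.0, -46.1]]
190 [[-31.9, -35.2], [31.9, -35.3]]
220 [[-31.7, -18.2], [31.7, -18.3]]
240 [[-31.4, -6.3], [31.5, -6.4]]
```

View pics/w21z.png

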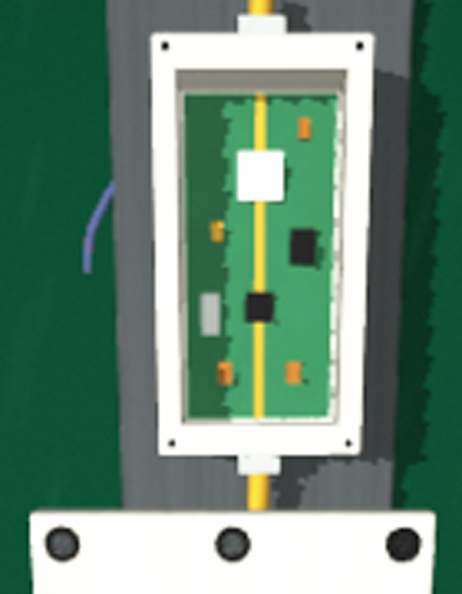

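View pics/w21y.png

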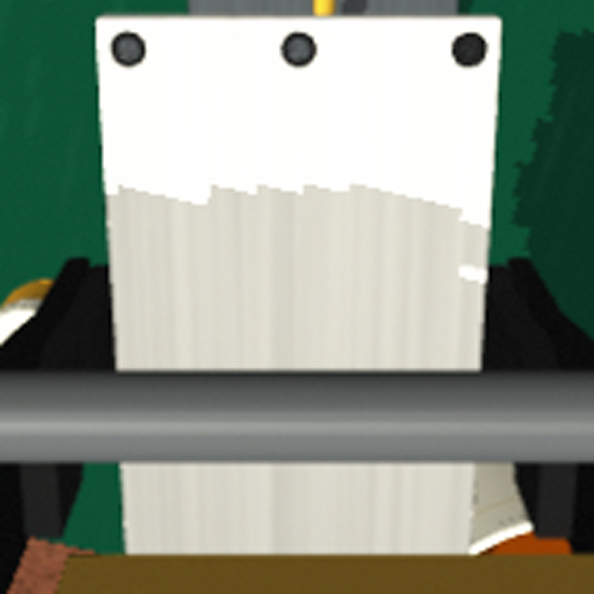

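```bash
python3 -m crank '[[0.0018,-0.0266,0,0],[0.0017,-0.0266,0,0],[0.0017,-0.0266,0,0],[0.0017,-0.0266,0,0],[0,0,0,0]]';python3 -m crank '[[0,0,0.03,0],[0,0,0.03,0],[0,0,0.02,0],[0,0,0.01,0],[0,0,0,0]]';python3 -m crank '[[0,0,0,0],[0,0,0,0]]'
python3 - <<'E'
from h import *
print(pose().round(4)); c=cap('wrist'); save(c,'w22')
c=cap('scene'); im=cv2.cvtColor(c['pixels'],cv2.COLOR_RGB2BGR)
cv2.imwrite('pics/s22.png',cv2.resize(im[220:320,200:330],None,fx=5.5,fy=5.5,interpolation=cv2.INTER_CUBIC))
E
```

```text
time_s: 23.12
tcp_pos: [0.4715, 0.284, 0.1538]
ee_rot: [[-0.254, 0.967, -0.004], [0.967, 0.254, -0.002], [-0.001, -0.004, -1.0]]
wrist_force: [-1.2, -1.0, -1.5]
gripper_width: 0.727
time_s: 23.53
tcp_pos: [0.4751, 0.2854, 0.0618]
ee_rot: [[-0.253, 0.967, -0.004], [0.967, 0.253, -0.004], [-0.003, -0.004, -1.0]]
wrist_force: [0.3, 0.7, -0.9]
gripper_width: 0.725
time_s: 23.7
tcp_pos: [0.4772, 0.2879, 0.0653]
ee_rot: [[-0.255, 0.967, 0.002], [0.967, 0.255, 0.002], [0.001, 0.003, -1.0]]
wrist_force: [-0.2, -0.1, -1.0]
gripper_width: 0.729
[[-0.2547  0.967   0.0024  0.4772]
 [ 0.967   0.2547  0.0019  0.2879]
 [ 0.0012  0.0028 -1.      0.0653]
 [ 0.      0.      0.      1.    ]]
```

View pics/w22.png

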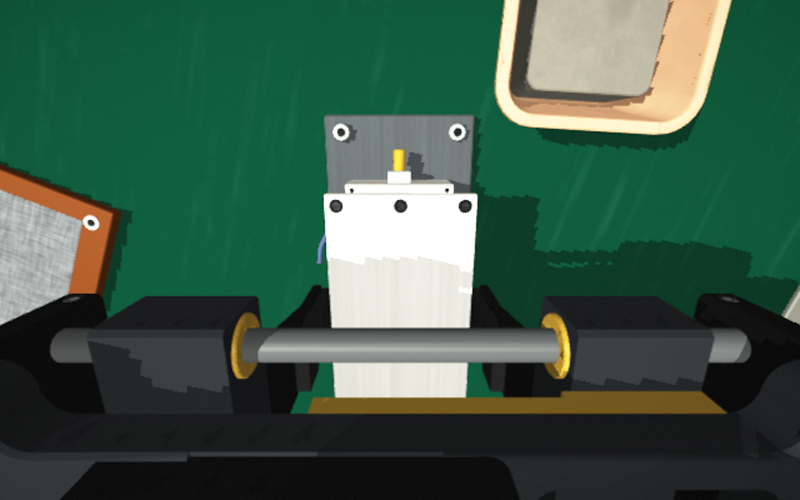

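View pics/s22.png

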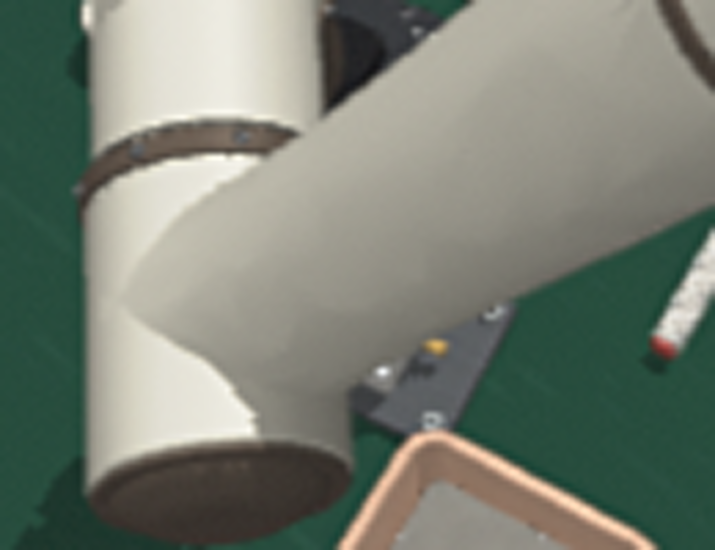

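```bash
cat > near.py <<'E'
from mod import *
print('T',T[:3,3].round(4),'floor',np.median(P[100:110,180:200,2]).round(4))
fl=np.median(P[100:110,180:200,2]); zm=.034+fl; zc=np.median(P[170:200,300:340,2])
import sys
r0=int(sys.argv[1])  # row through rim end
for r in range(r0,r0+4):
    a,b=hscan(r,260,380); q=loc(ray(c,[[a,r],[b,r]],zm)); print('rim row',r,q[:,:2].round(1).tolist(),'xc',q[:,0].mean().round(2))
for u in (290,300,340,350):
    col=g[:,u].astype(float); v=[v for v in range(r0-6,r0+6) if col[v]>150][0]; s=v-(col[v]-150)/(col[v]-col[v-1]); q=loc(ray(c,[[u,s]],zm)); print('rim end u',u,round(s,1),q[0,:2].round(1),'yc',(q[0,1]+52).round(1))
for r in (175,190,220,240):
    a,b=hscan(r,240,400); q=loc(ray(c,[[a,r],[b,r]],zc)); print('cover xc',q[:,0].mean().round(2))
s=loc(ray(c,np.array([[336,206],[401,206],[465,206]])/1.25,zc)); print('screws',s[:,:2].round(1).tolist(),'yc',(s[:,1]+50).round(1),'zc',zc.round(4))
# screws of plate
E
python3 near.py 148
python3 - <<'E'
from mod import *
im=cv2.cvtColor(c['pixels'],cv2.COLOR_RGB2BGR)
cv2.imwrite('pics/w22z.png',cv2.resize(im[80:180,240:400],None,fx=4.5,fy=4.5,interpolation=cv2.INTER_CUBIC))
E
```

```text
T [0.477  0.288  0.0655] floor -0.0012
rim row 148 [[-29.3, -53.3], [27.3, -53.3]] xc -1.0
rim row 149 [[-29.4, -52.6], [27.3, -52.6]] xc -1.03
rim row 150 [[-29.4, -52.0], [27.4, -52.0]] xc -1.0
rim row 151 [[-29.4, -51.3], [27.4, -51.4]] xc -1.0
rim end u 290 144.1 [-19.2 -55.7] yc -3.7
rim end u 300 143.9 [-12.8 -55.9] yc -3.9
rim end u 340 144.5 [ 12.8 -55.5] yc -3.5
rim end u 350 143.6 [ 19.2 -56.1] yc -4.1
cover xc -0.01
cover xc -0.01
cover xc 0.01
cover xc 0.04
screws [[-26.7, -48.8], [0.4, -48.8], [27.2, -48.9]] yc [1.2 1.2 1.1] zc 0.0713
```

View pics/w22z.png

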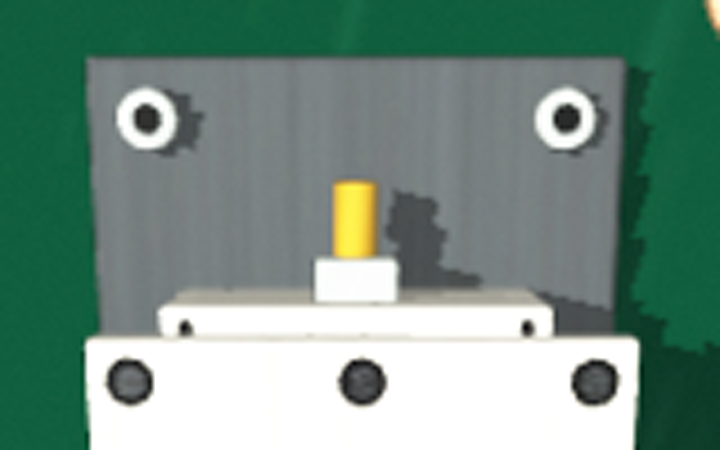

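```bash
python3 -m crank '[[-0.0011,-0.0026,0.01,0],[0,0,0.01,0],[0,0,0,0],[0,0,0,0],[0,0,0,0]]'
python3 - <<'E'
from mod import *
im=cv2.cvtColor(c['pixels'],cv2.COLOR_RGB2BGR)
cv2.imwrite('pics/w23z.png',cv2.resize(im[80:180,240:400],None,fx=4.5,fy=4.5,interpolation=cv2.INTER_CUBIC))
E
```

```text
time_s: 24.32
tcp_pos: [0.474, 0.2858, 0.044]
ee_rot: [[-0.255, 0.967, 0.0], [0.967, 0.255, 0.0], [-0.0, 0.0, -1.0]]
wrist_force: [-0.4, -0.7, -1.0]
gripper_width: 0.728
```

View pics/w23z.png

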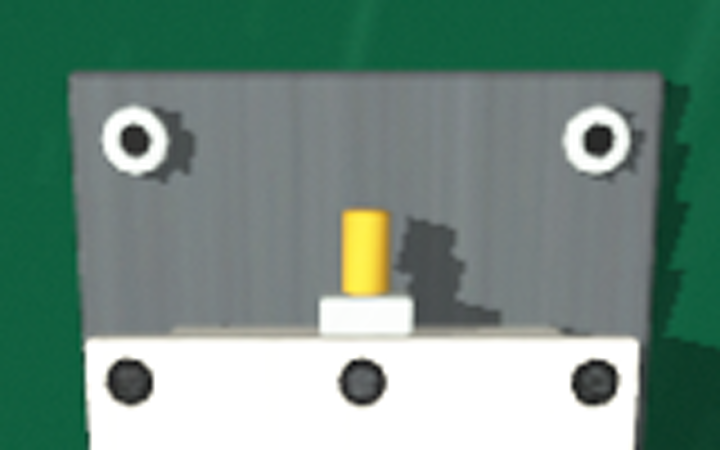

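```bash
python3 - <<'E'
from mod import *
f=lambda p:np.array(p)/4.5+[240,80]
z=lambda p:np.median(P[int(p[1])-1:int(p[1])+2,int(p[0])-1:int(p[0])+2,2])
for n,ps in (('plate screws',[[135.5,140],[597.5,139]]),('plate corners',[[69,73],[661,72]]),('conn box',[[319,315],[413,315]]),('gold',[[342,250],[390,250]]),('cover screws',[[130,382],[594,382]]),('cover corners',[[86,338],[639,338]])):
    q=f(ps); m=q.mean(0) 
    if 'plate' in n: zz=.008-.0012
    elif 'cover' in n: zz=np.median(P[170:200,300:340,2])
    else: zz=z(m)
    l=loc(ray(c,q,zz)); print(n,round(float(zz),4),l[:,:2].round(1).tolist(),'mid',l.mean(0)[:2].round(2))
print(T[:3,3])
E
```

```text
plate screws 0.0068 [[-31.8, -76.0], [33.6, -76.2]] mid [  0.92 -76.11]
plate corners 0.0068 [[-40.6, -85.0], [42.0, -85.2]] mid [  0.69 -85.09]
conn box 0.0263 [[-5.4, -53.7], [7.0, -53.7]] mid [  0.8  -53.72]
gold 0.0231 [[-2.4, -61.9], [4.0, -61.9]] mid [  0.8  -61.92]
cover screws 0.0501 [[-26.7, -48.8], [27.2, -48.8]] mid [  0.24 -48.79]
cover corners 0.0501 [[-31.5, -53.9], [32.1, -53.9]] mid [  0.3  -53.89]
[0.47408329 0.28597295 0.04419911]
```

```bash
python3 - <<'E'
from mod import *
# w22 geometry: TCP z .0655 -> shift planes by (T_now - .0655)
d=T[2,3]-.0655; f=lambda p:np.array(p)/4.5+[240,80]
for n,p,z in (('plate end',[360,58],.0068),('screw',[357,119],.0068),('rim end top',[360,304.5],.0328),('face bottom?',[250,291],.0068),('gold tip',[355,182],.0231+.003),('rim screw holes',[356,328],.0328)):
    print(n,loc(ray(c,f(p),z+d))[0,:2].round(2))
# now: same features
for n,p,z in (('plate end',[365,72.5],.0068),('screw',[366,139.5],.0068),('gold tip',[366,209],.0231+.003)):
    print('now',n,loc(ray(c,f(p),z))[0,:2].round(2))
E
```

```text
plate end [ -0.   -88.32]
screw [ -0.47 -79.32]
rim end top [ 1.000e-02 -5.347e+01]
face bottom? [-17.74 -52.76]
gold tip [ -0.72 -70.24]
rim screw holes [ -0.56 -50.12]
now plate end [  0.69 -85.09]
now screw [  0.85 -76.11]
now gold tip [  0.78 -67.34]
```

```bash
python3 -m crank '[[0.0004,0.0008,0.002,0],[0,0,0.002,0],[0,0,0.001,0],[0,0,0.001,0],[0,0,0,0]]'; python3 -m crank '[[0,0,0.001,0],[0,0,0.001,0],[0,0,0,0]]'
```

```text
time_s: 24.88
tcp_pos: [0.4743, 0.286, 0.0375]
ee_rot: [[-0.255, 0.967, -0.0], [0.967, 0.255, -0.0], [-0.0, -0.001, -1.0]]
wrist_force: [0.8, -0.2, -2.2]
gripper_width: 0.725
time_s: 25.13
tcp_pos: [0.4743, 0.2861, 0.0356]
ee_rot: [[-0.255, 0.967, -0.0], [0.967, 0.255, -0.0], [-0.0, -0.0, -1.0]]
wrist_force: [0.1, -1.5, -1.6]
gripper_width: 0.729
```

```bash
python3 -m crank '[[0,0,0.001,0],[0,0,0.001,0],[0,0,0.001,0],[0,0,0,0]]'; python3 -m crank '[[0,0,0.0008,0],[0,0,0.0008,0],[0,0,0,0]]'
python3 - <<'E'
from mod import *
print([sense()['wrist_force'].round(1) if hasattr(sense()['wrist_force'],'round') else sense()['wrist_force']],'cover z',np.median(P[170:200,300:340,2]).round(4),'floor',np.median(P[100:110,180:200,2]).round(4),'tcp',T[:3,3].round(4))
save(c,'w24')
E
```

```text
time_s: 25.47
tcp_pos: [0.4743, 0.2861, 0.0326]
ee_rot: [[-0.255, 0.967, -0.0], [0.967, 0.255, -0.0], [-0.0, -0.0, -1.0]]
wrist_force: [-0.1, 0.3, -1.0]
gripper_width: 0.73
time_s: 25.72
tcp_pos: [0.4745, 0.2863, 0.0318]
ee_rot: [[-0.255, 0.967, 0.0], [0.967, 0.255, -0.0], [-0.0, 0.0, -1.0]]
wrist_force: [-1.4, -0.6, 3.8]
gripper_width: 0.725
[array([-1. , -1.2,  2.7])] cover z 0.0378 floor -0.0012 tcp [0.4745 0.2863 0.0318]
```

View pics/w24.png

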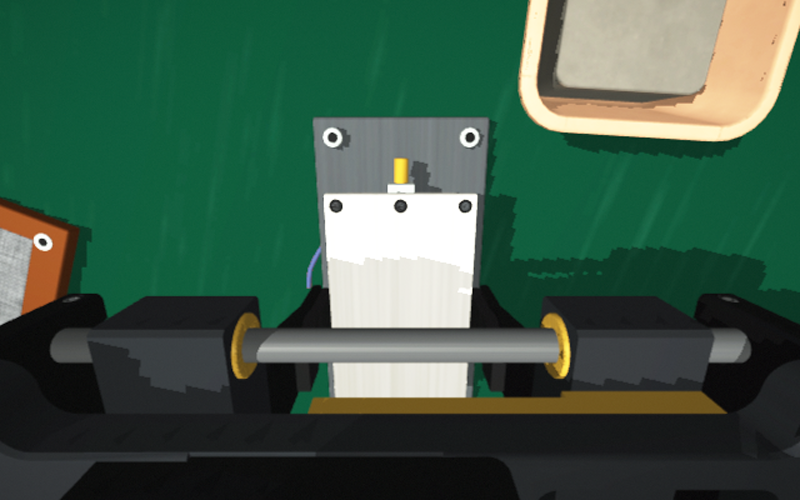

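```bash
python3 -m crank '[[0,0,0,0],[0,0,0,0],[0,0,0,0],[0,0,0,0]]' 0.08; python3 -m crank '[[0,0,-0.01,0],[0,0,-0.03,0],[0,0,-0.04,0],[0,0,-0.04,0],[0,0.0,0,0]]'; python3 -m crank '[[0,0.03,0,0],[0,0.0,0,0],[0,0,0,0],[0,0,0,0]]'
python3 - <<'E'
from mod import *
print(T[:3,3].round(4)); save(c,'w25')
E
```

```text
time_s: 26.1
tcp_pos: [0.4745, 0.2863, 0.0311]
ee_rot: [[-0.255, 0.967, 0.0], [0.967, 0.255, 0.0], [0.0, 0.0, -1.0]]
wrist_force: [-0.5, -0.2, 0.6]
gripper_width: 0.898
time_s: 26.52
tcp_pos: [0.4787, 0.2895, 0.1607]
ee_rot: [[-0.257, 0.966, 0.014], [0.966, 0.257, 0.011], [0.007, 0.016, -1.0]]
wrist_force: [1.0, 1.3, 1.0]
gripper_width: 0.918
time_s: 26.85
tcp_pos: [0.503, 0.2935, 0.151]
ee_rot: [[-0.254, 0.967, -0.001], [0.967, 0.254, -0.001], [-0.0, -0.001, -1.0]]
wrist_force: [-0.7, -0.7, -0.3]
gripper_width: 0.921
[0.503  0.2935 0.151 ]
```

View pics/w25.png

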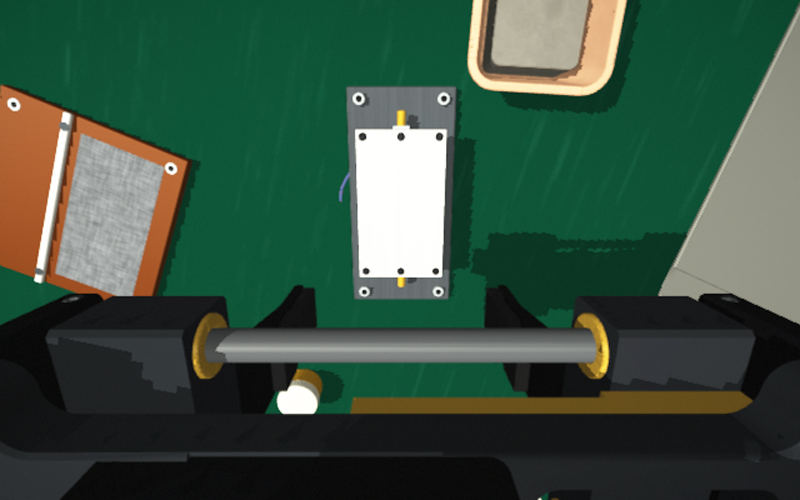

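Cover sits centred on the module. I'll check its height and level numerically, check the lifter in the other views, and compare the bystanders with the start.

```bash
python3 - <<'E'
from mod import *
f=lambda p:np.array(p)/1.25
fl=np.median(P[60:80,180:220,2]); 
zs=[[np.median(P[r-2:r+3,u-2:u+3,2]) for u in (298,320,345)] for r in (115,140,165,190,212)]
print('floor',fl.round(4),'cover z-floor mm',((np.array(zs)-fl)*1000).round(1).tolist())
cs=loc(ray(c,f([[362,137],[439,137],[435,271],[366,271]]),.0378)); ps=loc(ray(c,f([[359,99],[444,99],[438,292],[364,292]]),.0068))
print('cover mid',cs.mean(0)[:2].round(2),'plate screws mid',ps.mean(0)[:2].round(2), 'w', (cs[1]-cs[0])[:2].round(1),(cs[2]-cs[1])[:2].round(1),(ps[2]-ps[1])[:2].round(1))
ang=lambda a:np.degrees(np.arctan2(*( (a[0]+a[1]-a[2]-a[3])[:2]))); print('ang',ang(cs),ang(ps))
s=cap('scene'); save(s,'s25'); PS=pts(s)
hs=cv2.cvtColor(s['pixels'],cv2.COLOR_RGB2HSV)
import numpy as np
t=cap('top'); save(t,'t25')
E
```

```text
floor -0.0012 cover z-floor mm [[39.0, 39.0, 39.2], [38.9, 38.9, 39.0], [39.4, 38.9, 38.9], [38.9, 39.1, 38.9], [38.9, 39.0, 38.8]]
cover mid [  0.41 -27.94] plate screws mid [  1.06 -26.78] w [54.2 -0. ] [-0.2 99.7] [-1.000e-01  1.583e+02]
ang -179.94166002295714 179.94119912591046
```

View pics/s25.png

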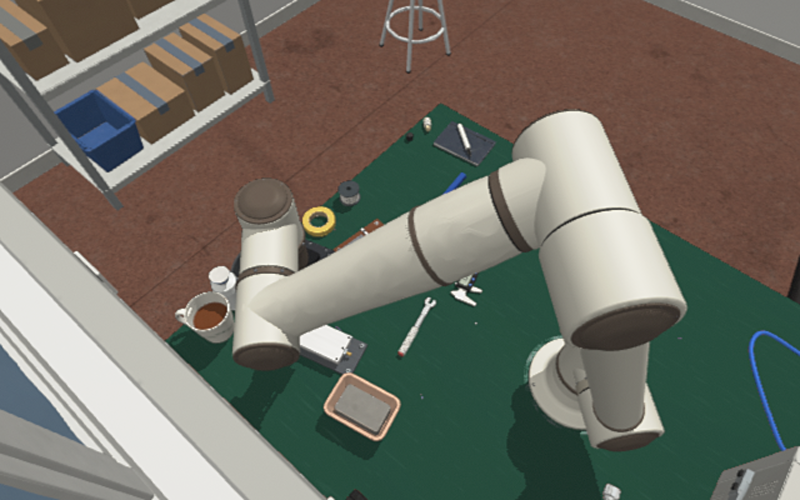

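View pics/t25.png

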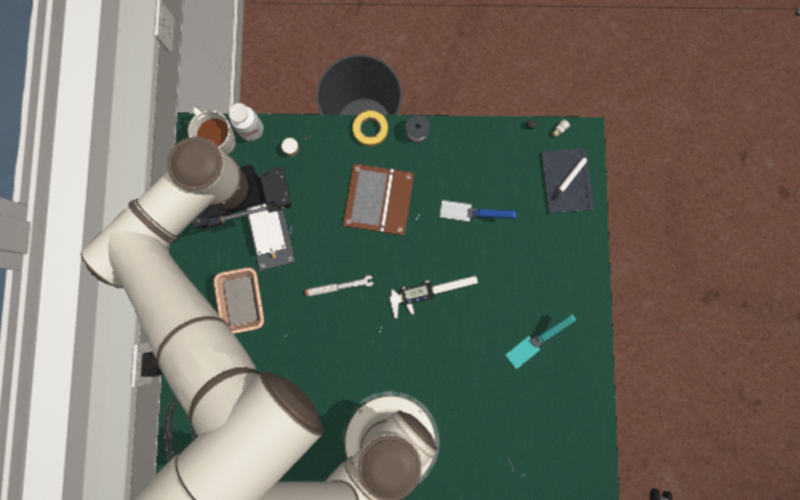

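```bash
python3 - <<'E'
from h import *
c=cap('top'); P=pts(c); print('blade z mm',[(np.median(P[167:170,u-1:u+2,2])*1000).round(1) for u in (358,364,370)],'floor',(np.median(P[180:190,355:370,2])*1000).round(1)); print(sense()['time_s'],sense()['wrist_force']); print(finish_job())
E
```

```text
blade z mm [np.float64(1.9), np.float64(2.2), np.float64(2.3)] floor 0.6
27.1 [-0.10224705  0.43383311  0.86416806]
the job is handed in; nothing more can be done
None
```

The cover is on the module, inside down, and I handed the job in at about 27.1 s of the 67 s allowed. No verdict was reported.

I laid the cover inside up on the plain strip against the rib and let it go. I then slid the blue lifter under the overhang, tipped the cover over on to the felt side with the lifter alone, and laid the lifter back on the bench. Last I gripped the cover by its rim and set it on the module until it made contact, at about 4 to 5 N.

**Last checks**
- **Cover height and level:** its top is 38.8–39.4 mm above the bench all over; 39 mm is fully home and level.
- **Cover angle and position:** it is turned about 0.1° from the module. A coarse check against the module plate's screws put it about 0.7 mm and 1.2 mm off centre; the block did go fully into the opening.
- **Lifter:** its blade reads 1.9–2.3 mm high along its length against 0.6 mm for the bench, so it lies flat.
- **Bystanders:** the spool, tape and pot look the same in the top view as at the start. I compared them by eye only.
- **Arm:** the gripper was open and clear, with the TCP about 0.15 m up.

**Checks that disagreed**
- **Plane fits:** two depth plane fits on the flipped cover gave implausible tilts. Spot depths showed it flat, so I put those fits down to stray edge pixels.
- **Wrist depth:** the wrist camera read about 1.2 mm low throughout, and I corrected for it.

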